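# Weigh the ballast and close the cue lamp

## Task

Ballast the green cue lamp held in the vise: take off its bayonet cover and lay it on the cork mat, bar up; then stack all the brass slugs, however many there are, flat on one another in the middle of the sprung balance pan, gently enough that the pan never hits bottom, and let go so that the whole load is weighed at once. Then move every slug into the lamp housing and refit the cover: lugs down through the slots, press, and turn it clockwise a quarter turn to its stop so that it is locked. Leave the mug, pencil box, lamp socket, hinge, tape and screwdriver where they are.

Things in the scene. Friction and masses are not known exactly. Their poses are not given: they have to be found in the camera images.
- housing: Green round lamp housing, 113 mm outside diameter, mouth up, clamped in a cast-iron vise bolted to the bench: fixed. Origin on the bench under the mouth's centre, z up. Chamber: floor at z = 62 mm, rim at z = 142 mm, clear opening 86 mm. The vise base reaches 85 mm along x and 45 mm along y from the centre, its screw and handle to x = +122 mm (y to 52 mm), all below 50 mm height.
- mouth (a point): Centre of the housing's mouth at rim height, 142 mm above the bench; axes as the housing's.
- slot (a point): Middle, at rim height, of the +x one of two slots in the rim (21 mm wide, at 48 mm from the centre, on the housing's +x and -x sides). Between the slots, two aluminium ledges 5 mm thick (z = 137 to 142 mm, inner radius 45.5 mm) overhang the mouth. The cover's lugs go down through the slots and turn clockwise beneath the ledges.
- seat (a point): Centre of the top of the black sprung ring (inner radius 43 mm) in the mouth, when unpressed: 134.5 mm above the bench (a fixed point). The lugs rest on it. It pushes up with about 1.6 N plus 0.6 N per mm and can be pressed 7 mm. A lug passes under a ledge when the cover is pressed at least 2.5 mm (better 4 to 5 mm, about 5 N).
- cover: Bayonet cover, 120 g: steel disc 87 mm across, 6 mm thick, with a lug on its +x and -x sides and a grip bar on top. Origin at the centre of the underside, z up. It starts locked on the housing: bar along the housing's y axis (within 10 degrees), underside 132 mm above the bench.
- bar (a point): Middle of the cover's black grip bar (64 mm long along the cover's x, 14 mm thick along y, from 6 to 31 mm above the underside; this point is at 18.5 mm). To unlock: grip it, press about 2 mm, turn anticlockwise seen from above by 80 to 90 degrees to the stop (bar along the housing's x axis), lift. A lug that is turned 20 degrees or more out of its slot is under a ledge.
- lug (a point): Middle of the cover's +x lug (16 mm wide, 5 mm thick, flush with the underside, reaching 50 mm from the centre; the -x one is alike, so the cover fits either way round). To lock: lower the lugs through the slots onto the ring, press, turn clockwise seen from above about 90 degrees to the stop (bar along the housing's y axis); ring pressure and friction hold it there.
- balance: Grey sprung balance, fixed to the bench: round base 116 mm in diameter with a pan on top. Origin on the bench under the centre.
- pan_top (a point): Centre of the upper face of the balance's round aluminium pan (90 mm in diameter, with a lip 2 mm high and 2.5 mm wide around the edge); 75 mm above the bench when empty; moves down with the pan.
- pan (a joint): How far the balance pan has sunk, m: 0 empty, about 2.5 mm per slug, bottom stop at 25 mm (stiffness 500 N/m).
- mat: Square cork mat, 130 by 130 by 4 mm, fixed to the bench. Origin at the centre of its underside.
- slug0: Brass ballast slug: plain disc 38 mm in diameter and 14 mm thick, about 135 g, lying flat on the bench at the start (two to four of slug0 to slug3 are there; the others are absent). Origin at its centre, 7 mm above its underside; z along its axis; either face may be up. All are alike.
- slug1: Brass ballast slug: plain disc 38 mm in diameter and 14 mm thick, about 135 g, lying flat on the bench at the start (two to four of slug0 to slug3 are there; the others are absent). Origin at its centre, 7 mm above its underside; z along its axis; either face may be up. All are alike.
- slug2: Brass ballast slug: plain disc 38 mm in diameter and 14 mm thick, about 135 g, lying flat on the bench at the start (two to four of slug0 to slug3 are there; the others are absent). Origin at its centre, 7 mm above its underside; z along its axis; either face may be up. All are alike.
- slug3: Brass ballast slug: plain disc 38 mm in diameter and 14 mm thick, about 135 g, lying flat on the bench at the start (two to four of slug0 to slug3 are there; the others are absent). Origin at its centre, 7 mm above its underside; z along its axis; either face may be up. All are alike.
- mug: Chipped red enamel mug, 80 mm across, 85 mm tall, far side of the bench. A bystander: leave alone (its origin lies at its underside).
- pencil_box: Tin pencil box, 192 by 72 by 26 mm, far side of the bench. A bystander: leave alone (its origin lies at its underside).
- socket: White ceramic lamp socket, 44 mm across, 44 mm tall. A bystander: leave alone (its origin lies at its underside).
- hinge: Brass door hinge lying open, 62 by 50 by 8 mm. A bystander: leave alone (its origin lies at its underside).
- tape: Roll of black tape, 84 mm across, 24 mm tall. A bystander: leave alone (its origin lies at its underside).
- screwdriver: Screwdriver, 170 mm long, lying near the robot. A bystander: leave alone (its origin lies at its underside).
There are look-alikes about, which are no part of the job. What is shaped like the slug2 but pink or red is not meant. There is more than one size of the mat; the job needs the smaller.

How it is judged:
By the outcome, as a careful person would: the job done as asked, in the order asked, and still so for the second after the job is handed in, with the robot touching nothing.
Of slug0, slug1, slug2, slug3 only 2 to 4 are there at a start; the rules pass over those that are not, and their reading is None.
At some moment in a run one of slug0, slug1, slug2, slug3, cover may be knocked a few centimetres aside while the robot is not near it.
It also fails if it takes over 210 s, if anything falls off the work surface, if the arm or the gripper's body presses on something with over 40 N, if the wrist force passes 120 N, or if a joint passes its speed limit or range.

## Robot

A 6-joint arm with a two-finger parallel gripper is mounted at the origin on the work surface. World frame = base frame: x ahead of the robot, y to its left, z up, the work surface at z = 0. Lengths are in mm, angles in degrees, forces in N, time in s.
With the tool pointing down it reaches from about 350 to 850 mm from the base axis. Payload 8.1 kg.
Tool frame: the origin (TCP) lies on the centre line of the jaws, within the pads' length; the fingertips stand 19 mm ahead of it and the grasp point (between the pads) is the TCP; z points along the fingers, y is the direction in which the jaws open and shut (so a half turn about z gives the same grasp; the last joint's range is limited). The gripper opens to 85 mm and grips with 20 to 120 N. Pads are 22 mm wide; open, the fingers measure 114 mm over their backs; the gripper's body (76 mm by 85 mm) begins 54 mm behind the grasp point. The pads swing forward as they close: fully open they stand 13 mm farther back than shut.
Start: joints at [63.919, 7.471, 85.268, -0, 87.261, -4.893], TCP at [216.836, 559.453, 250.292] pointing down, gripper open.
Joint ranges: [-169.43, 169.43], [-51.17, 129.36], [1.28, 143.12], [-76.62, 256.62], [0, 156.53], [-152.29, 152.29]. Speed limits (degrees/s): [136.94, 136.94, 159.86, 180, 180, 180].

## Interface

Orientations are given as [roll, pitch, yaw] about the fixed x, y, z axes, in that order (R = Rz(yaw) Ry(pitch) Rx(roll)).
In Python, from bench import r, viewer gives the robot as it stands.
- The arm moves only by the tool carry_out, never from a script. Its argument "commands" is a list that holds one entry, the list of rows, each a list of 7 numbers: the finger opening in mm, from 0 to 85.4, then the shift along the tool's x, y, z in mm, then the turn, a rotation vector about the tool's x, y, z in degrees. A call has 1 to 5 rows; each row is the pose to reach, as a shift and turn from the pose commanded when the call began, along the tool's axes at that moment; what a row does not reach only later rows make up. A row lasts 1/8 s, in which the tool goes at most 62.5 mm and 10.7 degrees, less where a joint would pass 70% of its speed; a pose out of reach is approached as far as the arm can. A call with a gripper value outside its range is refused whole. The fingers move at their own pace and stop on an object; "grip_force" is the grip in N (left out, the last holds). Time passes only in rows, so rows that repeat a pose let the fingers close. It gives the time, the measured TCP pose, the force and the opening at its end, in the units of the state.
- r.sense(): the state, without advancing time (a new reading comes with each control period).
- viewer.snapshot(name): name is "side" or "top" or "wrist"; returns the picture (420x560x3 uint8, red, green, blue); there is no depth.
- viewer.calibration(name): a dict with "camera_matrix" (3x3 intrinsics, pixels), "rvec" (rotation vector, rad) and "tvec" (3), from world to camera coordinates, as OpenCV has them. Camera axes: x right, y down, z forward; pixel columns grow to the right and rows downward; lengths in mm; the calibration is good to about 2 mm. A picture is of the moment at which its call begins: read the wrist's pose just before it. calibration takes no time and is no camera call; for the wrist camera it gives the pose at the moment of the call.
- r.hand_in(): hands the job in, once; it reports no verdict.
The state is a dict: "time": time; "joint_pos": joint angles; "qd": joint speeds; "joint_efforts": joint torques, N m; "tool_pos": TCP position; "tcp_rot": TCP orientation; "ft_force": force on the tool from outside, world axes, zero at the start; "wrist_torque": the same for the moment, N m; "finger_gap": finger opening in mm.
Only numpy, scipy, OpenCV 4.12 (cv2) and the standard library are available. Lean on these libraries where they do the work, as an engineer would, in place of code of your own. Each camera call takes 0.05 s, during which the arm holds its last target. There are 200 camera calls.

## Working session

There is one attempt and no reset: what is moved stays moved. The work goes in short steps, Python scripts to look and compute and a tool call to move; the robot and the scene stay as the last step left them, time stands still between calls to the robot, and variables do not carry over. Pictures are saved under pics/ and viewed, about 12 in all and at most 16, crops included, and the job is handed in when it is done.

Besides the shell and the picture viewer there is one more tool, called after "Emit:" as a command line: name --argument value ..., lists and objects as JSON in quotes. carry_out: Moves the arm, as the interface text tells. Its arguments: {"type":"object","properties":{"commands":{"type":"array","items":{"type":"array","items":{"type":"array","items":{"type":"number"}}}},"grip_force":{"type":"number"}},"required":["commands"]}

```bash
mkdir -p pics; ls; cat > h.py <<'E'
import numpy as np, cv2
from bench import r, viewer
from scipy.spatial.transform import Rotation as R
def snap(name, fn=None):
    c=viewer.calibration(name); im=viewer.snapshot(name)
    if fn: cv2.imwrite('pics/'+fn, im[:,:,::-1])
    return im,c
def ray(c,uv):
    K=np.array(c['camera_matrix']); Rm,_=cv2.Rodrigues(np.array(c['rvec'],float)); t=np.array(c['tvec'],float).ravel()
    d=Rm.T@(np.linalg.inv(K)@np.array([uv[0],uv[1],1.])); return -Rm.T@t, d
def plane(c,uv,z):
    o,d=ray(c,uv); return o+d*(z-o[2])/d[2]
def proj(c,P):
    p,_=cv2.projectPoints(np.array(P,float).reshape(-1,1,3),np.array(c['rvec'],float),np.array(c['tvec'],float),np.array(c['camera_matrix'],float),None); return p.reshape(-1,2)
def togo(P,yaw=None):
    """tool-frame shift from measured pose to world P"""
    s=r.sense(); M=R.from_euler('xyz',s['tcp_rot'],degrees=True)
    return M.inv().apply(np.array(P)-np.array(s['tool_pos']))
E
python3 - <<'E'
from h import *
s=r.sense(); print({k:np.round(v,2) for k,v in s.items()})
for n in('side','top','wrist'):
    im,c=snap(n,n+'0.png'); o,d=ray(c,(280,210)); print(n,np.round(o),np.round(d,2))
a,b=cv2.imread('pics/top0.png'),cv2.imread('pics/side0.png')
E
```

```text
pics
{'time': np.float64(0.0), 'joint_pos': array([63.92,  7.52, 85.33, -0.  , 87.26, -4.89]), 'qd': array([-0.03,  0.01, -0.05, -0.01,  0.07,  0.01]), 'joint_efforts': array([-0.000e+00, -5.694e+01, -5.005e+01, -0.000e+00,  2.000e-02,
        0.000e+00]), 'tool_pos': array([216.6 , 558.97, 249.23]), 'tcp_rot': array([-1.7989e+02, -1.0000e-02,  1.5881e+02]), 'ft_force': array([ 0.32, -0.13,  0.79]), 'wrist_torque': array([ 0.03, -0.02, -0.03]), 'finger_gap': np.float64(85.14)}
side [356. 813. 745.] [ 0.13 -0.81 -0.57]
top [ 430.  -87. 1366.] [ 0.07 -0.05 -1.  ]
wrist [142. 587. 375.] [ 0.29 -0.12 -0.95]
```

View pics/top0.png

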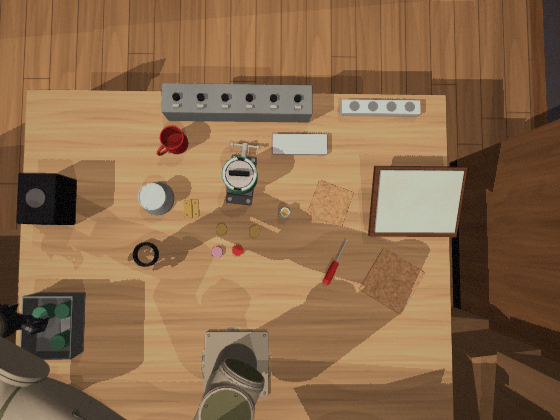

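View pics/side0.png

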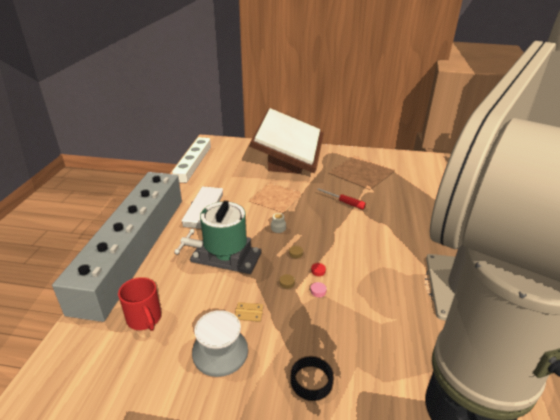

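Top view: the slug candidates are brass at (221,229) and (254,231). The pink disc (217,252) and red disc (238,250) are look-alikes and rejected. The mats are at (331,203), which looks smaller, and (392,280). The cover is on the housing at (240,173) with its bar across the image, and the balance is at (156,197).

```bash
python3 - <<'E'
from h import *
im=cv2.imread('pics/top0.png'); c=viewer.calibration('top')
hsv=cv2.cvtColor(im,cv2.COLOR_BGR2HSV)
# mats (wood vs cork): cork corners by rough crop, print areas later
for n,uv,z in [('slugA',(221,229),14),('slugB',(254,231),14),('pink',(217,252),14),('red',(238,250),14),('hous',(240,174),142),('bal',(155.5,197),75),('matS',(331,203.5),4),('matL',(392,280),4),('socket',(285,212),44),('hinge',(192,208),8),('tape',(146,254),24),('mug',(173,139),85),('screwH',(332,273),10),('screwT',(345,240),5)]:
    print(n,plane(c,uv,z).round())
for n,cs in [('S',[(319,180),(354,189),(343,226),(309,217)]),('L',[(383,248),(424,275),(400,312),(361,285)])]:
    P=[plane(c,q,4) for q in cs]; print(n,[round(float(np.linalg.norm(P[i]-P[i-1]))) for i in range(4)])
crop=cv2.resize(im[150:330,130:430],None,fx=2.66,fy=2.66,interpolation=cv2.INTER_CUBIC); cv2.imwrite('pics/crop0.png',crop)
E
```

```text
slugA [459.  54.  14.]
slugB [452. -60.  14.]
pink [379.  67.  14.]
red [386.  -5.  14.]
hous [630. -17. 142.]
bal [563. 265.  75.]
matS [ 550. -331.    4.]
matL [ 283. -544.    4.]
socket [ 517. -166.   44.]
hinge [532. 156.   8.]
tape [373. 307.  24.]
mug [755. 209.  85.]
screwH [ 307. -332.   10.]
screwT [ 422. -379.    5.]
S [136, 128, 137, 124]
L [151, 172, 155, 165]
```

View pics/crop0.png

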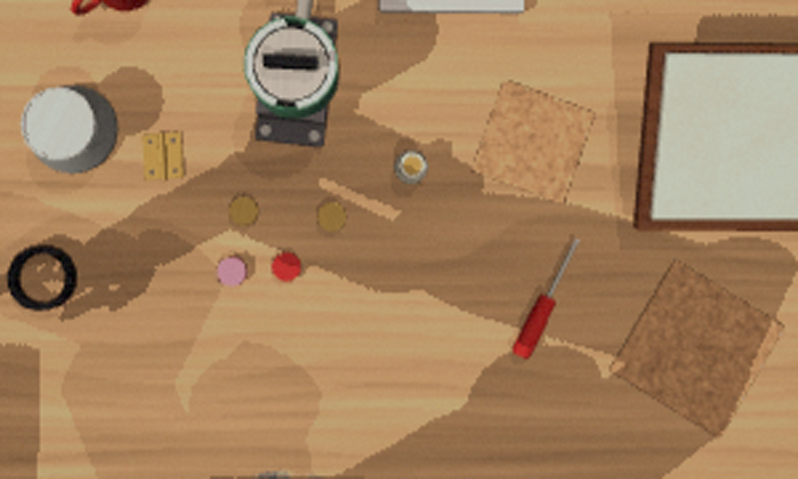

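Two slugs are visible at (221,229) and (254,231), and the arm hides the lower-left of the view. The smaller mat is the one at (331,203), about 131 mm against 161 mm for the other. Next I move over the housing.

Emit:
carry_out --commands '[[[85,-198,-129,-5,0,0,0],[85,-198,-129,-5,0,0,0],[85,-198,-129,-5,0,0,0],[85,-198,-129,-5,0,0,0],[85,-198,-129,-5,0,0,0]]]'

```text
time: 0.78
tool_pos: [356.7, 365.0, 255.3]
tcp_rot: [-180.0, 0.0, 158.6]
ft_force: [0.0, 0.7, 0.4]
finger_gap: 85.0
```

Emit:
carry_out --commands '[[[85,-198,-129,-5,0,0,0],[85,-198,-129,-5,0,0,0],[85,-198,-129,-5,0,0,0],[85,-198,-129,-5,0,0,0],[85,-198,-129,-5,0,0,0]]]'

```text
time: 1.4
tool_pos: [494.0, 173.8, 259.9]
tcp_rot: [-180.0, -0.0, 158.6]
ft_force: [-0.0, -0.0, 0.7]
finger_gap: 84.9
```

Emit:
carry_out --commands '[[[85,-50,-32,-5,0,0,10],[85,-100,-64,-5,0,0,20],[85,-150,-97,-5,0,0,30],[85,-197,-129,-5,0,0,40],[85,-197,-129,-5,0,0,50]]]'

```text
time: 2.02
tool_pos: [630.9, -17.4, 263.7]
tcp_rot: [-179.9, -0.0, 108.3]
ft_force: [-0.7, 0.1, 0.8]
finger_gap: 84.8
```

Emit:
carry_out --commands '[[[85,0,0,0,0,0,10],[85,0,0,0,0,0,18.8],[85,0,0,0,0,0,18.8]]]'

```text
time: 2.4
tool_pos: [629.7, -13.9, 264.9]
tcp_rot: [-180.0, -0.0, 90.2]
ft_force: [-0.2, 0.9, 0.6]
finger_gap: 85.1
```

```bash
python3 - <<'E'
from h import *
s=r.sense(); print(s['time'],s['tool_pos'],s['tcp_rot'])
snap('wrist','w1.png'); snap('top','top1.png')
a=cv2.imread('pics/w1.png'); b=cv2.imread('pics/top1.png')
cv2.imwrite('pics/m1.png',cv2.resize(np.hstack([a,b]),(800,300)))
E
```

```text
2.4 [629.72743588 -13.89443338 264.86476325] [-1.79955504e+02 -3.19050733e-02  9.01569124e+01]
```

View pics/m1.png

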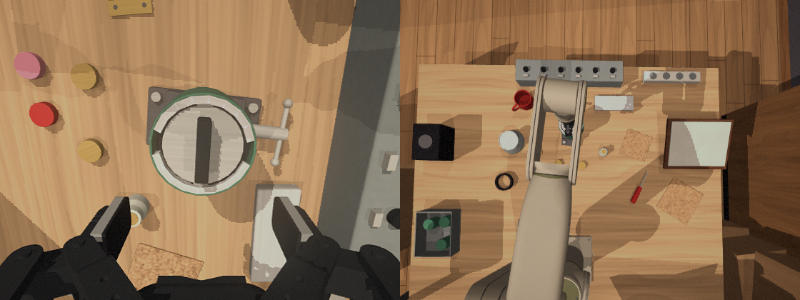

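The wrist view shows the cover centred near pixel (284,198) of the full image, bar nearly along the tool's x. The area the arm hid before has no third slug. Now I measure the cover.

```bash
python3 - <<'E'
from h import *
im=cv2.imread('pics/w1.png'); c=viewer.calibration('wrist'); h=cv2.cvtColor(im,cv2.COLOR_BGR2HSV)
P0=proj(c,[[630,-17,142]])[0]; print('proj guess',P0)
m=((h[:,:,2]<60)&(h[:,:,1]<120)).astype(np.uint8); 
n,l,st,ce=cv2.connectedComponentsWithStats(m)
for i in range(1,n):
    if 300<st[i,4]<4000: print('dark',st[i],ce[i].round(1))
g=((h[:,:,0]>60)&(h[:,:,0]<95)&(h[:,:,1]>70)).astype(np.uint8)
n,l,st,ce=cv2.connectedComponentsWithStats(g)
for i in range(1,n):
    if st[i,4]>100: print('green',st[i],ce[i].round(1))
# light steel/alum region around the guess
w=((h[:,:,1]<40)&(h[:,:,2]>110)).astype(np.uint8); w[:, :]*=1
mask=np.zeros_like(w); cv2.circle(mask,(284,198),85,1,-1); w*=mask
cs,_=cv2.findContours(w,cv2.RETR_EXTERNAL,cv2.CHAIN_APPROX_NONE); k=max(cs,key=cv2.contourArea); print('ring ell',cv2.fitEllipse(cv2.convexHull(k)))
# brass discs
b=((h[:,:,0]>15)&(h[:,:,0]<30)&(h[:,:,1]>130)&(h[:,:,2]>70)).astype(np.uint8)
b=cv2.morphologyEx(b,cv2.MORPH_OPEN,np.ones((5,5)))
n,l,st,ce=cv2.connectedComponentsWithStats(b)
for i in range(1,n):
    if st[i,4]>300: print('brass',st[i],ce[i].round(1),plane(c,ce[i],14).round(1))
crop=cv2.resize(im[110:290,180:420],None,fx=3,fy=3,interpolation=cv2.INTER_CUBIC); cv2.imwrite('pics/crop1.png',crop)
E
```

```text
proj guess [282.19000624 210.79191092]
dark [541 292  19  29 404] [551.8 304.9]
ring ell ((285.04791259765625, 185.07528686523438), (103.03868865966797, 134.7590789794922), 94.09098052978516)
brass [ 150    0   64   23 1207] [180.5  10. ] [531.4 143.5  14. ]
brass [  99   88   40   38 1182] [118.  106.1] [458.8  54.7  14. ]
brass [109 194  37  33 959] [127.1 210.1] [453.  -59.2  14. ]
```

View pics/crop1.png

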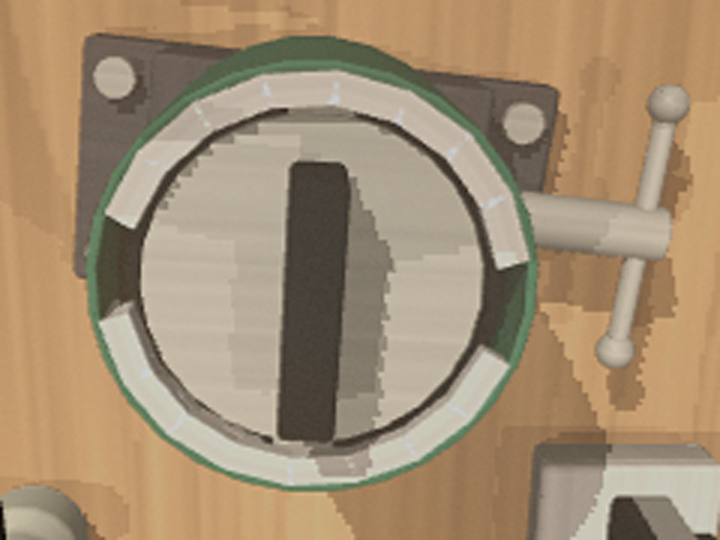

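The crop shows the bar's top face from (318,163) to (306,440), the slots at (115,268) and (508,305), and the rim's outer edge spanning x 90 to 535 and y 60 to 490.

```bash
python3 - <<'E'
from h import *
c=viewer.calibration('wrist'); f=lambda u,v,z: plane(c,(180+u/3,110+v/3),z)
q=[f(290,163,163),f(347,163,163),f(278,440,163),f(333,440,163)]
m=np.mean(q,0); e=(q[0]+q[1]-q[2]-q[3])/2; print('bar',m.round(1),'len',np.linalg.norm(e).round(1),'ang from y',np.degrees(np.arctan2(-e[0],e[1])).round(1), 'w',np.linalg.norm(q[0]-q[1]))
E=[f(90,270,142),f(535,285,142),f(315,60,142),f(308,490,142)]
print('rim',[x.round(1) for x in E],((E[0]+E[1])/2).round(1),((E[2]+E[3])/2).round(1))
a,b=f(105,220,142),f(100,317,142); d,e2=f(525,264,142),f(505,352,142)
s1,s2=(a+b)/2,(d+e2)/2; v=s2-s1; print('slots',s1.round(1),s2.round(1),((s1+s2)/2).round(1),'ang',np.degrees(np.arctan2(v[1],v[0])).round(1))
print(togo([m[0],m[1],150]))
E
```

```text
bar [631.1 -11.3 163. ] len 67.3 ang from y -2.1 w 12.57195831291981
rim [array([576. ,  -8.8, 142. ]), array([687.1, -12.1, 142. ]), array([631.6,  42.6, 142. ]), array([630.7, -69.8, 142. ])] [631.6 -10.5 142. ] [631.2 -13.6 142. ]
slots [579.1  -8.6 142. ] [682.5 -18.4 142. ] [630.8 -13.5 142. ] ang -5.4
[  3.02199417   1.46757568 115.03315575]
```

Emit:
carry_out --commands '[[[40,1,1,40,0,0,2.5],[40,1,1,80,0,0,2.5],[40,1,1,95,0,0,2.5],[40,1,1,103,0,0,2.5],[40,1,1,103,0,0,2.5]]]' --grip_force 40

```text
time: 3.12
tool_pos: [631.4, -14.7, 163.2]
tcp_rot: [179.9, 0.0, 87.6]
ft_force: [-0.0, 0.0, 0.2]
finger_gap: 40.0
```

Emit:
carry_out --commands '[[[0,0,0,0,0,0,0],[0,0,0,0,0,0,0],[0,0,0,0,0,0,0],[0,0,0,0,0,0,0],[0,0,0,0,0,0,0]]]'

```text
time: 3.75
tool_pos: [631.3, -14.8, 162.8]
tcp_rot: [179.9, 0.0, 87.5]
ft_force: [3.0, -0.3, 3.4]
finger_gap: 12.8
```

Emit:
carry_out --commands '[[[0,0,0,0,0,0,0],[0,0,0,1,0,0,0],[0,0,0,2,0,0,0],[0,0,0,2,0,0,0],[0,0,0,2,0,0,0]]]'

```text
time: 4.38
tool_pos: [631.0, -14.8, 160.5]
tcp_rot: [180.0, 0.0, 87.5]
ft_force: [3.9, 0.6, 4.1]
finger_gap: 13.1
```

Emit:
carry_out --commands '[[[0,0,0,0,0,0,-8],[0,0,0,0,0,0,-16],[0,0.5,0,0,0,0,-24],[0,0.5,0.5,0,0,0,-32],[0,0.5,0.5,0,0,0,-40]]]'

```text
time: 5.0
tool_pos: [630.9, -14.1, 160.0]
tcp_rot: [-179.9, -0.1, 127.8]
ft_force: [0.0, -0.5, 4.6]
finger_gap: 13.6
```

Emit:
carry_out --commands '[[[0,0,0,0,0,0,-8],[0,0,0,0,0,0,-16],[0,0,0.5,0,0,0,-24],[0,0,0.5,0,0,0,-32],[0,0,0.5,0,0,0,-38]]]'

```text
time: 5.62
tool_pos: [632.0, -12.9, 160.4]
tcp_rot: [179.9, 0.0, 165.8]
ft_force: [3.3, 4.0, 4.3]
finger_gap: 12.8
```

```bash
python3 - <<'E'
from h import *
s=r.sense(); print(s['tool_pos'],s['tcp_rot'],s['wrist_torque'],s['ft_force'])
E
```

```text
[631.95378169 -12.89129495 160.4148625 ] [1.79905760e+02 3.46555957e-04 1.65754090e+02] [ 0.69173297 -0.66758524 -0.23265955] [3.29568085 4.01823124 4.34595164]
```

Emit:
carry_out --commands '[[[0,0,0,0,0,0,-2],[0,0,0,0,0,0,-4],[0,0,0,0,0,0,-6],[0,0,0,0,0,0,-8],[0,0,0,0,0,0,-8]]]'

```text
time: 6.25
tool_pos: [632.1, -12.6, 160.5]
tcp_rot: [179.9, 0.0, 173.6]
ft_force: [3.6, 4.5, 3.9]
finger_gap: 12.8
```

```bash
python3 - <<'E'
from h import *
s=r.sense(); print(s['tool_pos'],s['tcp_rot'],s['wrist_torque'],s['ft_force'])
im,c=snap('wrist','w2.png')
E
```

```text
[632.06963511 -12.63194235 160.48162126] [1.79890637e+02 2.66698538e-02 1.73574604e+02] [ 0.80079506 -0.64541604 -0.07976711] [3.60128598 4.5270437  3.94219479]
```

View pics/w2.png

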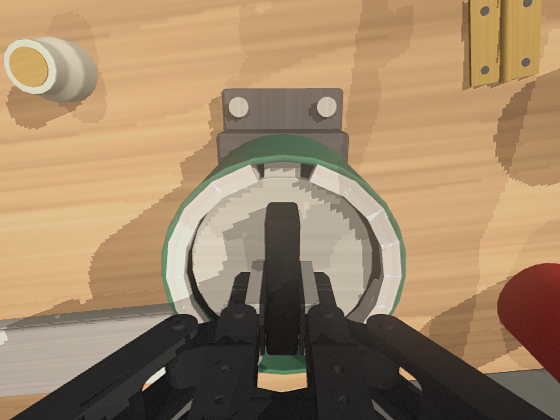

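The lug shows in the slot at about (283,172), with the slot centre near (288,170). I turn back 2° and lift.

Emit:
carry_out --commands '[[[0,0,0,0,0,0,2],[0,0,0,-4,0,0,2],[0,0,0,-10,0,0,2],[0,0,0,-18,0,0,2],[0,0,0,-30,0,0,2]]]'

```text
time: 6.92
tool_pos: [630.2, -13.7, 188.7]
tcp_rot: [-180.0, -0.3, 171.5]
ft_force: [-0.2, 0.2, -1.1]
finger_gap: 12.6
```

```bash
python3 - <<'E'
from h import *
s=r.sense(); print(s['tool_pos'],s['tcp_rot'],s['wrist_torque'],s['ft_force'])
print(togo([550,-331,230]))
E
```

```text
[630.19800689 -13.70620574 188.71742223] [-179.98074721   -0.26636656  171.52311791] [0.00703883 0.07199094 0.02142146] [-0.16229914  0.16221761 -1.13382658]
[  32.74105823 -325.66331194  -41.02138192]
```

Emit:
carry_out --commands '[[[0,0,0,-40,0,0,0],[0,8,-50,-40,0,0,0],[0,15,-105,-40,0,0,0],[0,20,-160,-40,0,0,0],[0,20,-200,-40,0,0,0]]]'

```text
time: 7.55
tool_pos: [580.8, -210.7, 230.1]
tcp_rot: [180.0, -0.1, 171.4]
ft_force: [-0.4, -0.5, -0.9]
finger_gap: 13.1
```

Emit:
carry_out --commands '[[[0,5,-50,0,0,0,0],[0,13,-90,0,0,0,0],[0,13,-126,20,0,0,0],[0,13,-126,60,0,0,0],[0,13,-126,100,0,0,0]]]'

```text
time: 8.18
tool_pos: [550.2, -332.0, 129.2]
tcp_rot: [180.0, -0.1, 171.4]
ft_force: [0.1, -0.2, -2.0]
finger_gap: 12.7
```

Emit:
carry_out --commands '[[[0,0,0,40,0,0,0],[0,0,0,65,0,0,0],[0,0,0,80,0,0,0],[0,0,0,85,0,0,0],[0,0,0,85,0,0,0]]]'

```text
time: 8.8
tool_pos: [551.4, -331.8, 46.0]
tcp_rot: [-180.0, 0.0, 171.5]
ft_force: [-0.6, 1.1, -1.0]
finger_gap: 12.9
```

```bash
python3 - <<'E'
from h import *
s=r.sense(); print(s['tool_pos'],s['tcp_rot'],s['wrist_torque'],s['ft_force'],togo([550,-331,36]))
snap('wrist','w3.png')
E
```

```text
[ 551.360772   -331.76054406   46.02122746] [-1.79978348e+02  3.39068235e-02  1.71512092e+02] [-0.02588368  0.00798451 -0.06549425] [-0.56701844  1.0668077  -1.01812491] [ 1.4640545   0.55514964 10.02015373]
```

View pics/w3.png

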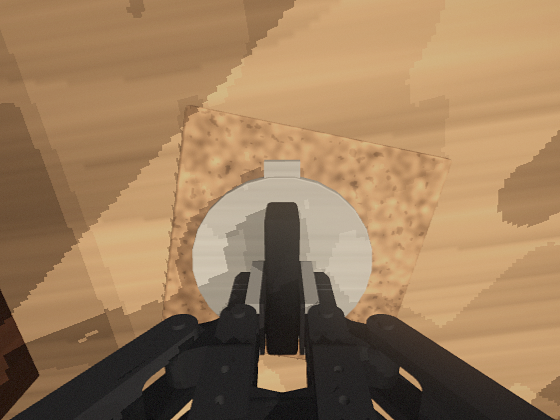

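```bash
python3 - <<'E'
from h import *
c=viewer.calibration('wrist')
a,b=plane(c,(188,107),4),plane(c,(448,158),4); d=b-a; print(a,b,np.linalg.norm(d))
n=np.array([-d[1],d[0],0]); n*=-1 if n[0]<0 else 1
print((a+b)/2+n/np.linalg.norm(n)*65)
E
```

```text
[ 470.67448501 -364.70796474    4.        ] [ 512.40931668 -245.39971442    4.        ] 126.39721029047736
[ 552.89639002 -326.51605423    4.        ]
```

Emit:
carry_out --commands '[[[0,0,5,0,0,0,0],[0,0,5,4,0,0,0],[0,0,5,8,0,0,0],[0,0,5,10,0,0,0],[0,0,5,11,0,0,0]]]'

```text
time: 9.48
tool_pos: [551.8, -326.5, 36.2]
tcp_rot: [180.0, -0.0, 171.5]
ft_force: [-10.6, 7.1, 22.1]
finger_gap: 12.8
```

Emit:
carry_out --commands '[[[20,0,0,0,0,0,0],[30,0,0,0,0,0,0],[40,0,0,0,0,0,0],[40,0,0,0,0,0,0],[40,0,0,-20,0,0,0]]]'

```text
time: 10.1
tool_pos: [550.3, -325.5, 52.8]
tcp_rot: [179.9, -0.2, 171.5]
ft_force: [0.2, -0.2, -0.4]
finger_gap: 40.1
```

Emit:
carry_out --commands '[[[50,0,0,-60,0,0,0],[50,0,0,-120,0,0,0],[50,0,0,-180,0,0,0],[50,0,0,-200,0,0,0],[50,0,0,-200,0,0,0]]]'

```text
time: 10.72
tool_pos: [552.7, -327.2, 257.6]
tcp_rot: [-179.9, 0.3, 171.5]
ft_force: [-0.1, -0.2, 0.1]
finger_gap: 50.0
```

```bash
python3 - <<'E'
from h import *
s=r.sense(); print(s['tool_pos'],s['tcp_rot'],s['ft_force'])
print('B',togo([453,-60,150]),'A',togo([459,54,150]))
snap('wrist','w4.png'); snap('side','s4.png')
cv2.imwrite('pics/m4.png',cv2.resize(np.hstack([cv2.imread('pics/w4.png'),cv2.imread('pics/s4.png')]),(800,300)))
E
```

```text
[ 552.73815349 -327.17732405  257.62014874] [-179.86596764    0.26580269  171.51634026] [-0.08322956 -0.22043924  0.07424259]
B [138.56055459 249.78933098 106.39445945] A [149.44420709 363.42667541 106.07813523]
```

View pics/m4.png

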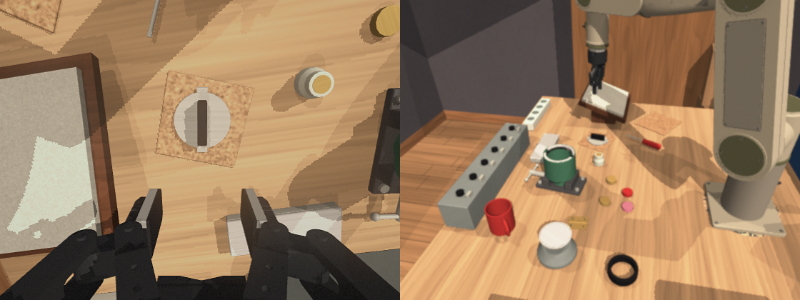

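The cover lies centred on the mat, bar up, at about (203,123) of the wrist half. Next is slug B.

Emit:
carry_out --commands '[[[60,30,50,0,0,0,0],[60,60,100,20,0,0,0],[60,90,150,40,0,0,0],[60,120,200,60,0,0,0],[60,139,250,80,0,0,0]]]'

```text
time: 11.45
tool_pos: [448.3, -56.8, 170.7]
tcp_rot: [180.0, -0.3, 171.5]
ft_force: [0.3, 0.9, 0.8]
finger_gap: 60.0
```

Emit:
carry_out --commands '[[[60,0,0,0,0,0,0],[60,0,0,0,0,0,0]]]'

```text
time: 11.7
tool_pos: [450.5, -58.8, 172.9]
tcp_rot: [-180.0, -0.1, 171.6]
ft_force: [-0.7, -0.0, 0.5]
finger_gap: 60.1
```

```bash
cat >> h.py <<'E'
def brass(c,im,z,near=None):
    h=cv2.cvtColor(np.ascontiguousarray(im),cv2.COLOR_RGB2HSV)
    b=((h[:,:,0]>15)&(h[:,:,0]<32)&(h[:,:,1]>130)&(h[:,:,2]>50)).astype(np.uint8)
    b=cv2.morphologyEx(b,cv2.MORPH_OPEN,np.ones((5,5)))
    cs,_=cv2.findContours(b,cv2.RETR_EXTERNAL,cv2.CHAIN_APPROX_NONE)
    for k in cs:
        if cv2.contourArea(k)>500:
            p=np.array([plane(c,q,z) for q in k[:,0]]); (x,y),rad=cv2.minEnclosingCircle(p[:,:2].astype(np.float32)); print('brass',round(x,1),round(y,1),'rad',round(rad,1),k[:,0].mean(0).round())
E
python3 - <<'E'
from h import *
s=r.sense(); print(s['tool_pos'],s['tcp_rot'])
im,c=snap('wrist','w5.png'); brass(c,im,14); brass(c,im,7); print(togo([453,-60,22]))
E
```

```text
[450.45385697 -58.75795288 172.90079266] [-1.79987270e+02 -1.39817230e-01  1.71565416e+02]
brass 523.8 154.6 rad 37.5 [533. 240.]
brass 449.6 -59.8 rad 19.9 [282. 195.]
brass 456.5 53.1 rad 21.2 [415. 183.]
brass 527.5 159.6 rad 38.4 [533. 240.]
brass 451.5 -60.1 rad 20.3 [282. 195.]
brass 458.6 55.6 rad 21.7 [415. 183.]
[ -2.23457925  -0.29539142 151.62959587]
```

Emit:
carry_out --commands '[[[60,0,-1,50,0,0,0],[60,0,-1,100,0,0,0],[60,0,-1,135,0,0,0],[60,0,-1,150,0,0,0],[60,0,-1,150,0,0,0]]]'

```text
time: 12.38
tool_pos: [450.8, -60.4, 23.9]
tcp_rot: [180.0, -0.1, 171.4]
ft_force: [0.1, -0.7, 0.1]
finger_gap: 60.0
```

Emit:
carry_out --commands '[[[30,0,0,0,0,0,0],[30,0,0,0,0,0,0],[30,0,0,0,0,0,0],[30,0,0,0,0,0,0],[30,0,0,-20,0,0,0]]]'

```text
time: 13.0
tool_pos: [450.6, -59.6, 44.5]
tcp_rot: [180.0, -0.1, 171.5]
ft_force: [-0.2, 1.0, -1.3]
finger_gap: 34.3
```

Emit:
carry_out --commands '[[[30,0,0,-60,0,0,0],[30,0,0,-120,0,0,0],[30,0,0,-120,0,0,0]]]'

```text
time: 13.38
tool_pos: [455.3, -60.7, 171.7]
tcp_rot: [-179.9, 0.7, 171.5]
ft_force: [0.2, -0.1, -0.9]
finger_gap: 34.3
```

```bash
python3 - <<'E'
from h import *
s=r.sense(); print(s['tool_pos'],s['tcp_rot'],s['ft_force'],s['finger_gap']); print(togo([563,265,160]))
im,c=snap('side','s5.png'); t=viewer.calibration('top'); 
cv2.imwrite('pics/c5.png',cv2.resize(im[120:420,130:430,::-1],None,fx=2,fy=2))
# balance pan: bright ellipse in side view z=77
h=cv2.cvtColor(np.ascontiguousarray(im),cv2.COLOR_RGB2HSV); w=((h[:,:,1]<45)&(h[:,:,2]>150)).astype(np.uint8); 
def pan(im,c,u,v,q):
    h=cv2.cvtColor(np.ascontiguousarray(im),cv2.COLOR_RGB2HSV); w=((h[:,:,1]<40)&(h[:,:,2]>165)).astype(np.uint8); w[:v-q]=0;w[v+q:]=0;w[:,:u-q]=0;w[:,u+q:]=0
    cs,_=cv2.findContours(w,cv2.RETR_EXTERNAL,cv2.CHAIN_APPROX_NONE);k=max(cs,key=cv2.contourArea);k=cv2.convexHull(k)
    p=np.array([plane(c,x,77) for x in k[:,0]]);print(cv2.minEnclosingCircle(p[:,:2].astype(np.float32)))
pan(im,c,218,330,34)
pan(cv2.imread('pics/top1.png')[:,:,::-1],t,156,197,26)
E
```

```text
[455.26174392 -60.71195324 171.71739208] [-179.92952018    0.73456093  171.5239477 ] [ 0.17643982 -0.10249756 -0.88432039] 34.324064443694354
[-58.39781371 338.04965332  12.05125838]
((560.3716430664062, 283.9522705078125), 46.21168518066406)
((565.107666015625, 278.7928771972656), 44.50478744506836)
```

View pics/c5.png

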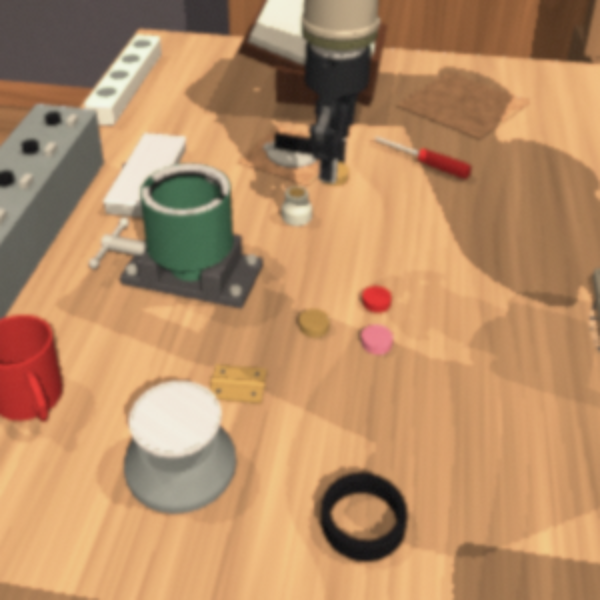

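The side view shows the slug held, the pan top at about (176,420) of the crop, slug A at (314,322), and the bystanders in place. I carry the slug toward the balance and check the grip and pan with the wrist camera.

Emit:
carry_out --commands '[[[30,-14,60,-10,0,0,0],[30,-28,120,-10,0,0,0],[30,-42,180,-10,0,0,0],[30,-50,235,-10,0,0,0],[30,-50,270,-10,0,0,0]]]'

```text
time: 14.05
tool_pos: [539.8, 202.3, 172.7]
tcp_rot: [-180.0, -0.1, 171.6]
ft_force: [-0.9, 0.1, -1.0]
finger_gap: 34.7
```

Emit:
carry_out --commands '[[[30,0,0,0,0,0,0],[30,0,0,0,0,0,0]]]'

```text
time: 14.3
tool_pos: [539.5, 199.4, 173.1]
tcp_rot: [-179.9, -0.1, 171.5]
ft_force: [-0.2, 0.0, -1.7]
finger_gap: 34.7
```

```bash
python3 - <<'E'
from h import *
s=r.sense(); print(s['tool_pos'],s['tcp_rot'],s['ft_force'],s['finger_gap']); 
im,c=snap('wrist','w6.png'); print(proj(c,[[563,280,75]]), togo([563,280,150]))
E
```

```text
[539.53472529 199.41268463 173.05720346] [-1.79926371e+02 -1.07219336e-01  1.71541718e+02] [-0.21558214  0.01510797 -1.67766379] 34.69726202380529
[[402.9172623  235.54405144]] [-11.0377395   83.55845271  23.27640454]
```

View pics/w6.png

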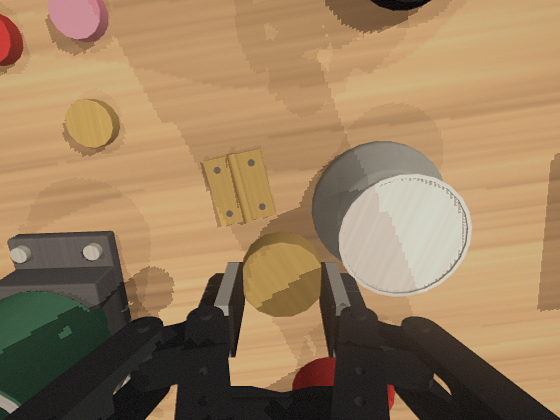

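The slug is held at (283,274), apparently offset toward the camera. The pan is centred at (404.5,235.5), spanning x 339–470 and y 175–296.

```bash
python3 - <<'E'
from h import *
c=viewer.calibration('wrist'); s=r.sense(); p=plane(c,(404.5,235.5),77)
q=[plane(c,x,s['tool_pos'][2]-9.5) for x in [(242,274),(325,274),(283,232),(283,317)]]
k=(q[0]+q[1]+q[2]+q[3])/4; print('pan',p,'slug',k,np.linalg.norm(q[0]-q[1]),np.linalg.norm(q[2]-q[3]))
print('slug rel tool',togo(k),'to pan',togo(p)-togo(k))
E
```

```text
pan [562.7031092  280.14682173  77.        ] slug [533.80065651 199.77772614 163.8745221 ] 36.136849998577475 41.505611717158914
slug rel tool [ 5.98750804 -0.11532583  9.50843529] to pan [-16.81117941  83.84741833  86.76820024]
```

Emit:
carry_out --commands '[[[30,-8,42,0,0,0,0],[30,-16.5,83.5,0,0,0,0],[30,-16.5,83.5,20,0,0,0],[30,-16.5,83.5,40,0,0,0],[30,-16.5,83.5,55,0,0,0]]]'

```text
time: 14.98
tool_pos: [567.9, 278.2, 116.8]
tcp_rot: [-179.9, -0.1, 171.4]
ft_force: [-0.5, 0.3, -1.4]
finger_gap: 34.6
```

Emit:
carry_out --commands '[[[30,0,0,6,0,0,0],[30,0,0,12,0,0,0],[30,0,0,15,0,0,0],[30,0,0,16,0,0,0],[30,0,0,16,0,0,0]]]'

```text
time: 15.6
tool_pos: [569.2, 280.2, 103.7]
tcp_rot: [180.0, 0.0, 171.5]
ft_force: [0.2, -0.6, -1.2]
finger_gap: 34.4
```

```bash
python3 - <<'E'
from h import *
s=r.sense(); print(s['tool_pos'],s['ft_force'],togo([562.7,280.1,98]))
E
```

```text
[569.21694072 280.20370092 103.7066464 ] [ 0.18171762 -0.57272268 -1.2480488 ] [ 6.43342431 -1.06608049  5.70277191]
```

Emit:
carry_out --commands '[[[30,0,0,2,0,0,0],[30,0,0,4,0,0,0],[30,0,0,5,0,0,0],[30,0,0,6,0,0,0],[30,0,0,6,0,0,0]]]'

```text
time: 16.23
tool_pos: [569.2, 280.2, 97.5]
tcp_rot: [180.0, 0.0, 171.5]
ft_force: [0.6, 0.5, 1.2]
finger_gap: 34.6
```

Emit:
carry_out --commands '[[[36,0,0,0,0,0,0],[40,0,0,0,0,0,0],[44,0,0,0,0,0,0],[50,0,0,0,0,0,0],[50,0,0,0,0,0,0]]]'

```text
time: 16.85
tool_pos: [569.0, 280.0, 97.2]
tcp_rot: [-180.0, -0.0, 171.5]
ft_force: [-0.4, 0.6, 0.3]
finger_gap: 49.8
```

Emit:
carry_out --commands '[[[50,0,0,-10,0,0,0],[50,0,0,-30,0,0,0],[50,0,0,-70,0,0,0],[50,0,0,-75,0,0,0],[50,0,0,-75,0,0,0]]]'

```text
time: 17.48
tool_pos: [569.7, 280.3, 174.1]
tcp_rot: [179.9, 0.1, 171.5]
ft_force: [0.0, -0.6, -0.4]
finger_gap: 49.8
```

```bash
python3 - <<'E'
from h import *
s=r.sense(); print(s['tool_pos'],s['ft_force'])
im,c=snap('wrist','w7.png'); brass(c,im,86.4); print('A',togo([458.5,54.5,173]))
h=cv2.cvtColor(np.ascontiguousarray(im),cv2.COLOR_RGB2HSV); print(proj(c,[[562.7,280.1,75]]))
t,ct=snap('top','t7.png'); brass(ct,t,14)
E
```

```text
[569.70523537 280.33868376 174.11988858] [ 0.0028865  -0.55612672 -0.40494116]
brass 518.4 198.6 rad 27.7 [140. 165.]
A [  75.97329735 -239.37886294   -0.4626008 ]
[[280.85150138 209.36178178]]
```

View pics/w7.png

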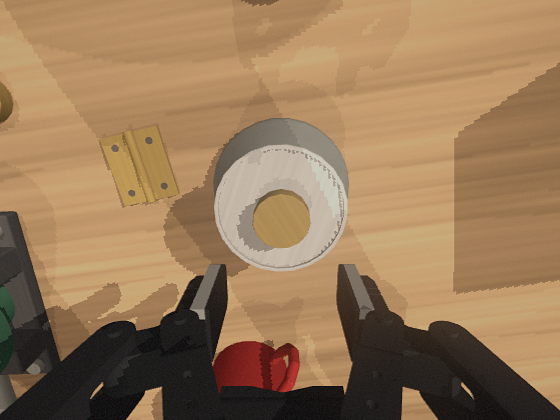

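The pan is at (281,207) and the slug on it at (281.5,220), slightly toward the gripper side. I work out the offset.

```bash
python3 - <<'E'
from h import *
c=viewer.calibration('wrist'); im=cv2.imread('pics/w7.png'); h=cv2.cvtColor(im,cv2.COLOR_BGR2HSV); print(h[225,285],h[160,140])
m=((h[:,:,1]>80)&(h[:,:,0]>10)&(h[:,:,0]<32)).astype(np.uint8)[150:266,222:342].copy()
cs,_=cv2.findContours(m,cv2.RETR_EXTERNAL,cv2.CHAIN_APPROX_NONE); k=max(cs,key=cv2.contourArea)[:,0]+[222,150]; print(k.min(0),k.max(0))
top=k; e=cv2.fitEllipse(k.astype(np.float32)); print(e)
pan=plane(c,(281,207),74.5); sl=plane(c,(281.5,220.5),86.4); print(pan,sl,sl-pan,'slug rel tool',togo(sl))
E
```

```text
[ 18 131 175] [ 19 144 172]
[253 189] [310 247]
((281.1122741699219, 218.48773193359375), (56.64038848876953, 58.14909744262695), 10.140357971191406)
[558.87403169 279.91766448  74.5       ] [564.25398692 279.47948467  86.4       ] [ 5.37995523 -0.43817981 11.9       ] slug rel tool [ 4.07893512 -0.95157949 85.26200459]
```

The slug is about 5 mm off the pan centre, acceptable for "in the middle". Next I move over slug A.

Emit:
carry_out --commands '[[[60,20,-60,0,0,0,0],[60,40,-120,0,0,0,0],[60,60,-180,0,0,0,0],[60,79,-239,0,0,0,0],[60,79,-239,0,0,0,0]]]'

```text
time: 18.2
tool_pos: [453.1, 52.4, 170.6]
tcp_rot: [-179.9, -0.2, 171.3]
ft_force: [0.5, 0.4, 0.7]
finger_gap: 60.5
```

Emit:
carry_out --commands '[[[60,0,0,0,0,0,0],[60,0,0,0,0,0,0]]]'

```text
time: 18.45
tool_pos: [455.9, 56.3, 172.1]
tcp_rot: [180.0, -0.0, 171.6]
ft_force: [0.3, -0.1, -0.9]
finger_gap: 60.3
```

```bash
python3 - <<'E'
from h import *
s=r.sense(); print(s['tool_pos'],s['tcp_rot'])
im,c=snap('wrist','w8.png'); h=cv2.cvtColor(np.ascontiguousarray(im),cv2.COLOR_RGB2HSV)
b=((h[:,:,0]>15)&(h[:,:,0]<32)&(h[:,:,1]>120)).astype(np.uint8); b=cv2.morphologyEx(b,cv2.MORPH_OPEN,np.ones((9,9)))
n,l,st,ce=cv2.connectedComponentsWithStats(b)
for i in range(1,n):
    if st[i,4]>600: print(st[i],ce[i].round(),plane(c,ce[i],10).round(1))
E
```

```text
[455.93697518  56.29226435 172.1190448 ] [ 1.79985213e+02 -1.91081624e-02  1.71580372e+02]
[ 260  174   44   46 1625] [282. 197.] [457.3  55.1  10. ]
[ 378  218   59   66 2914] [408. 250.] [523.6 161.1  10. ]
```

Emit:
carry_out --commands '[[[60,0,-1,50,0,0,0],[60,0,-1,100,0,0,0],[60,0,-1,135,0,0,0],[60,0,-1,149,0,0,0],[60,0,-1,149,0,0,0]]]'

```text
time: 19.12
tool_pos: [455.1, 54.9, 22.8]
tcp_rot: [-180.0, -0.1, 171.6]
ft_force: [-0.2, 0.2, 0.2]
finger_gap: 60.2
```

Emit:
carry_out --commands '[[[30,0,0,0,0,0,0],[30,0,0,0,0,0,0],[30,0,0,0,0,0,0],[30,0,0,0,0,0,0],[30,0,0,-20,0,0,0]]]'

```text
time: 19.75
tool_pos: [454.9, 54.3, 43.5]
tcp_rot: [-180.0, -0.1, 171.5]
ft_force: [-0.6, 0.2, -1.2]
finger_gap: 34.8
```

Emit:
carry_out --commands '[[[30,0,0,-60,0,0,0],[30,0,0,-128,0,0,0],[30,0,0,-128,0,0,0]]]'

```text
time: 20.12
tool_pos: [459.5, 54.4, 178.5]
tcp_rot: [179.9, 0.7, 171.5]
ft_force: [-0.2, 0.6, -1.5]
finger_gap: 35.0
```

Emit:
carry_out --commands '[[[30,-20,60,-10,0,0,0],[30,-40,120,-10,0,0,0],[30,-60,180,-10,0,0,0],[30,-79,240,-10,0,0,0],[30,-79,240,-10,0,0,0]]]'

```text
time: 20.75
tool_pos: [568.8, 283.4, 178.6]
tcp_rot: [-180.0, -0.2, 171.7]
ft_force: [0.2, -0.6, -1.9]
finger_gap: 34.4
```

Emit:
carry_out --commands '[[[30,0,0,0,0,0,0],[30,0,0,0,0,0,0],[30,0,0,0,0,0,0]]]'

```text
time: 21.12
tool_pos: [569.0, 278.9, 182.0]
tcp_rot: [180.0, 0.0, 171.4]
ft_force: [-0.5, -0.6, -0.7]
finger_gap: 34.2
```

```bash
python3 - <<'E'
from h import *
s=r.sense(); print(s['tool_pos'],s['tcp_rot'],s['ft_force'],togo([569.2,280.2,120]))
im,c=snap('wrist','w9.png')
E
```

```text
[569.01669947 278.93502118 181.99029734] [1.79981690e+02 4.54413419e-02 1.71432763e+02] [-0.49442172 -0.55243441 -0.71545713] [5.63531547e-02 1.25836007e+00 6.19906774e+01]
```

View pics/w9.png

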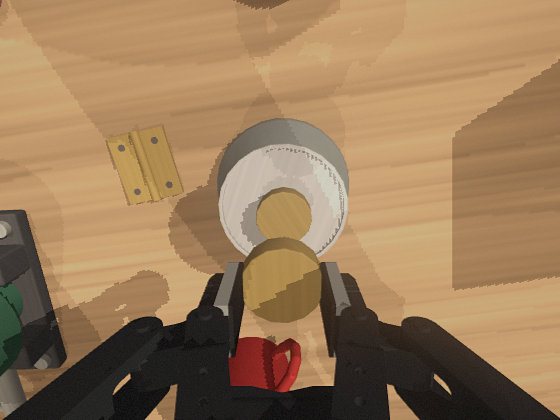

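The held slug is at (282,280), 6 px lower than the first one was, so I shift 3 mm to align it with the slug on the pan at (284,216).

Emit:
carry_out --commands '[[[30,3,1,15,0,0,0],[30,3,1,30,0,0,0],[30,3,1,45,0,0,0],[30,3,1,55,0,0,0],[30,3,1,62,0,0,0]]]'

```text
time: 21.8
tool_pos: [565.9, 281.4, 118.1]
tcp_rot: [-180.0, -0.1, 171.5]
ft_force: [0.7, -0.1, -0.7]
finger_gap: 34.5
```

Emit:
carry_out --commands '[[[30,0,0,3,0,0,0],[30,0,0,6,0,0,0],[30,0,0,8,0,0,0],[30,0,0,10,0,0,0],[30,0,0,10,0,0,0]]]'

```text
time: 22.42
tool_pos: [566.4, 281.6, 109.5]
tcp_rot: [180.0, 0.0, 171.5]
ft_force: [0.0, -0.2, -0.1]
finger_gap: 34.4
```

```bash
python3 - <<'E'
from h import *
s=r.sense(); print(s['tool_pos'],s['tcp_rot'],s['ft_force'])
im,c=snap('wrist','w10.png')
cv2.imwrite('pics/c10.png',cv2.resize(im[110:330,180:380,::-1],None,fx=2,fy=2))
E
```

```text
[566.38705741 281.59390558 109.5407973 ] [1.79983242e+02 2.91335018e-02 1.71515216e+02] [ 0.00147309 -0.21365433 -0.11613998]
```

View pics/c10.png

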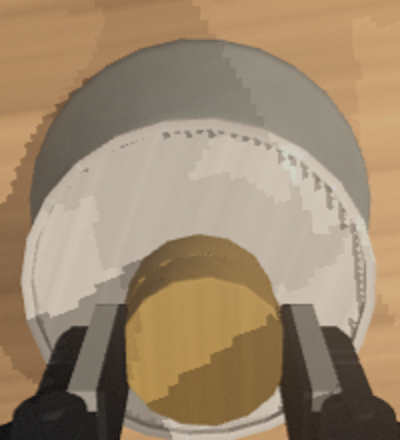

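Contact is near and the stack looks aligned. I lower 1 mm, release, withdraw, and wait for the weighing.

Emit:
carry_out --commands '[[[30,0,0,1,0,0,0],[30,0,0,1,0,0,0],[36,0,0,1,0,0,0],[40,0,0,1,0,0,0],[44,0,0,1,0,0,0]]]'

```text
time: 23.1
tool_pos: [566.1, 281.4, 108.2]
tcp_rot: [-180.0, -0.0, 171.5]
ft_force: [0.1, -0.9, -0.5]
finger_gap: 44.9
```

Emit:
carry_out --commands '[[[50,0,0,0,0,0,0],[50,0,0,0,0,0,0],[50,0,0,-10,0,0,0],[50,0,0,-30,0,0,0],[50,0,0,-65,0,0,0]]]'

```text
time: 23.72
tool_pos: [565.6, 281.3, 174.1]
tcp_rot: [-180.0, -0.1, 171.5]
ft_force: [0.6, 0.0, 0.0]
finger_gap: 49.8
```

Emit:
carry_out --commands '[[[50,0,0,0,0,0,0],[50,0,0,0,0,0,0],[50,0,0,0,0,0,0],[50,0,0,0,0,0,0],[50,0,0,0,0,0,0]]]'

```text
time: 24.35
tool_pos: [565.9, 281.4, 172.6]
tcp_rot: [-180.0, -0.1, 171.5]
ft_force: [-0.5, 0.7, 0.6]
finger_gap: 49.8
```

Emit:
carry_out --commands '[[[50,0,0,0,0,0,0],[50,0,0,0,0,0,0],[50,0,0,0,0,0,0],[50,0,0,0,0,0,0],[50,0,0,0,0,0,0]]]'

```text
time: 24.98
tool_pos: [566.2, 281.5, 173.3]
tcp_rot: [-180.0, 0.0, 171.5]
ft_force: [-0.8, -0.3, 0.7]
finger_gap: 50.3
```

```bash
python3 - <<'E'
from h import *
s=r.sense(); print(s['tool_pos'],s['tcp_rot'],s['ft_force'])
im,c=snap('wrist','w11.png'); sd,_=snap('side','s11.png'); tp,_=snap('top','t11.png')
a=cv2.resize(im[60:340,130:430,::-1],(400,373)); b=cv2.resize(sd[60:420,100:480,::-1],(394,373))
cv2.imwrite('pics/m11.png',np.hstack([a,b]))
print('stack pan', proj(c,[[562.7,280.1,72]]))
E
```

```text
[566.18044314 281.48144504 173.28727511] [-1.79999141e+02  8.09747632e-05  1.71512726e+02] [-0.81684926 -0.30520656  0.71295629]
stack pan [[280.17558313 213.73518996]]
```

View pics/m11.png

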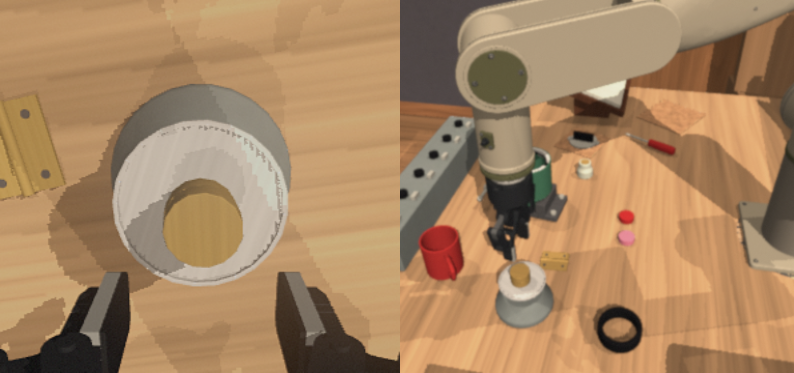

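The stack stands flat on the pan, with its top at crop (204,228) and the pan centre at (201,203). I compute the offset.

```bash
python3 - <<'E'
from h import *
c=viewer.calibration('wrist'); s=r.sense()
f=lambda u,v,z: plane(c,(130+u*.75,60+v*280/373),z)
pan=(f(112,203,71.8)+f(291,203,71.8))/2; pv=(f(201,120,71.8)+f(201,286,71.8))/2
sl=[f(164,230,97.7),f(243,230,97.7),f(203,193,97.7),f(203,267,97.7)]
print(pan,pv,np.mean(sl,0),np.linalg.norm(sl[0]-sl[1]),np.linalg.norm(sl[2]-sl[3]))
k=np.mean(sl,0); print(togo(k))
E
```

```text
[561.87642159 280.87194086  71.8       ] [564.48802976 280.2271483   71.8       ] [566.88057164 281.02134679  97.7       ] 36.91330107431957 37.21779701699422
[-0.7839078  -0.34949449 75.59991216]
```

The stack offset is 3–5 mm, which is fine. I pick the top slug and carry it to the housing.

Emit:
carry_out --commands '[[[50,0,0,25,0,0,0],[50,0,0,45,0,0,0],[50,0,0,60,0,0,0],[50,0,0,66,0,0,0],[50,0,0,66,0,0,0]]]'

```text
time: 25.75
tool_pos: [566.0, 281.4, 107.0]
tcp_rot: [-180.0, -0.0, 171.5]
ft_force: [0.5, -1.3, 0.4]
finger_gap: 50.2
```

Emit:
carry_out --commands '[[[30,0,0,0,0,0,0],[30,0,0,0,0,0,0],[30,0,0,0,0,0,0],[30,0,0,-4,0,0,0],[30,0,0,-12,0,0,0]]]'

```text
time: 26.38
tool_pos: [565.7, 281.3, 119.1]
tcp_rot: [-180.0, -0.1, 171.5]
ft_force: [-0.6, -0.2, -1.2]
finger_gap: 34.6
```

Emit:
carry_out --commands '[[[30,0,0,-30,0,0,0],[30,0,0,-60,0,0,0],[30,0,0,-95,0,0,0],[30,0,0,-95,0,0,0]]]'

```text
time: 26.88
tool_pos: [568.2, 282.3, 219.0]
tcp_rot: [179.8, 0.4, 171.5]
ft_force: [-0.8, 0.2, -1.8]
finger_gap: 34.8
```

Emit:
carry_out --commands '[[[30,-20,-55,0,0,0,0],[30,-42,-110,0,0,0,0],[30,-64,-165,0,0,0,0],[30,-84,-220,0,0,0,0],[30,-84,-220,0,0,0,0]]]'

```text
time: 27.5
tool_pos: [616.7, 47.1, 212.8]
tcp_rot: [-179.9, -0.1, 171.2]
ft_force: [0.2, 0.6, -1.4]
finger_gap: 35.0
```

Emit:
carry_out --commands '[[[30,-12,-30,0,0,0,0],[30,-24,-61,0,0,0,0],[30,-24,-61,0,0,0,0],[30,-24,-61,0,0,0,0],[30,-24,-61,0,0,0,0]]]'

```text
time: 28.12
tool_pos: [631.2, -11.0, 213.9]
tcp_rot: [180.0, -0.0, 171.6]
ft_force: [0.0, -0.1, -2.6]
finger_gap: 34.7
```

```bash
python3 - <<'E'
from h import *
s=r.sense(); print(s['tool_pos'],s['tcp_rot'],s['ft_force'],togo([631,-13,105]))
im,c=snap('wrist','w12.png')
h=cv2.cvtColor(np.ascontiguousarray(im),cv2.COLOR_RGB2HSV); b=((h[:,:,0]>14)&(h[:,:,0]<32)&(h[:,:,1]>120)).astype(np.uint8); b=cv2.morphologyEx(b,cv2.MORPH_OPEN,np.ones((9,9)))
n,l,st,ce=cv2.connectedComponentsWithStats(b)
for i in range(1,n):
    if st[i,4]>600: print(st[i],ce[i].round())
E
```

```text
[631.21331117 -10.98664957 213.94144865] [ 1.79981041e+02 -3.85187789e-02  1.71592694e+02] [ 0.03696914 -0.11010413 -2.64365217] [ -0.15659054  -2.05895152 108.94069264]
[ 430    0   62   83 4116] [460.  40.]
[ 58  67  29  30 715] [72. 81.]
[ 242  238   81   85 5661] [282. 280.]
```

Emit:
carry_out --commands '[[[30,0,-2,20,0,0,0],[30,0,-2,40,0,0,0],[30,0,-2,55,0,0,0],[30,0,-2,68,0,0,0],[30,0,-2,80,0,0,0]]]'

```text
time: 28.8
tool_pos: [631.2, -14.4, 133.3]
tcp_rot: [180.0, -0.0, 171.5]
ft_force: [0.2, -0.4, -0.5]
finger_gap: 34.6
```

Emit:
carry_out --commands '[[[30,0,0,8,0,0,0],[30,0,0,16,0,0,0],[30,0,0,24,0,0,0],[30,0,0,29,0,0,0],[30,0,0,29,0,0,0]]]'

```text
time: 29.42
tool_pos: [637.3, -13.6, 114.7]
tcp_rot: [179.9, 0.9, 171.6]
ft_force: [-6.4, 9.6, 37.4]
finger_gap: 34.8
```

Emit:
carry_out --commands '[[[30,0,0,-10,0,0,0],[30,0,0,-15,0,0,0],[30,0,0,-15,0,0,0]]]'

```text
time: 29.8
tool_pos: [631.1, -14.5, 120.0]
tcp_rot: [-180.0, -0.0, 171.5]
ft_force: [0.0, 0.0, -1.5]
finger_gap: 34.5
```

```bash
python3 - <<'E'
from h import *
s=r.sense(); print(s['tool_pos'],s['tcp_rot'],s['ft_force'],s['wrist_torque'])
im,c=snap('wrist','w13.png')
E
```

```text
[631.0548205 -14.4825808 119.957316 ] [-1.79995437e+02 -2.25582926e-02  1.71500886e+02] [ 0.04119383  0.03207524 -1.47218626] [-0.02241765 -0.00410255  0.0314353 ]
```

View pics/w13.png

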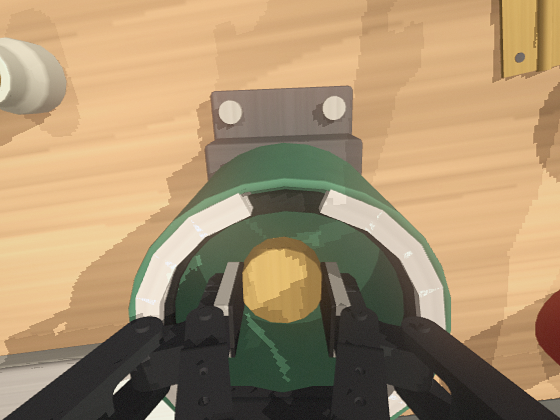

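Free at z = 120, and the finger knuckles meet the rim below about 116. The slug hangs inside the chamber at (282,282), so I release here with a small opening.

Emit:
carry_out --commands '[[[36,0,0,0,0,0,0],[41,0,0,0,0,0,0],[41,0,0,0,0,0,0],[41,0,0,0,0,0,0],[41,0,0,-15,0,0,0]]]'

```text
time: 30.48
tool_pos: [630.1, -14.2, 134.3]
tcp_rot: [-180.0, -0.2, 171.5]
ft_force: [-0.1, 0.2, 0.8]
finger_gap: 40.7
```

Emit:
carry_out --commands '[[[41,0,0,-30,0,0,0],[50,0,0,-80,0,0,0],[50,0,0,-80,0,0,0],[50,0,0,-80,0,0,0]]]'

```text
time: 30.98
tool_pos: [631.6, -14.4, 216.4]
tcp_rot: [180.0, 0.1, 171.5]
ft_force: [-0.8, 0.2, 0.0]
finger_gap: 50.2
```

```bash
python3 - <<'E'
from h import *
s=r.sense(); print(s['tool_pos'],s['tcp_rot'],s['ft_force'],togo([566,281.4,213]))
im,c=snap('wrist','w14.png')
h=cv2.cvtColor(np.ascontiguousarray(im),cv2.COLOR_RGB2HSV); b=((h[:,:,0]>14)&(h[:,:,0]<32)&(h[:,:,1]>110)).astype(np.uint8); b=cv2.morphologyEx(b,cv2.MORPH_OPEN,np.ones((7,7)))
n,l,st,ce=cv2.connectedComponentsWithStats(b)
for i in range(1,n):
    if st[i,4]>300: print(st[i],ce[i].round())
print(proj(c,[[631,-13,76]]))
E
```

```text
[631.5505137  -14.3609628  216.36874549] [1.79996149e+02 9.19722303e-02 1.71514136e+02] [-0.81393801  0.22485544  0.02643078] [108.48223611 282.84985856   3.21362309]
[ 344    0   59   52 2002] [370.  21.]
[ 397    0  163   83 6327] [469.  31.]
[ 469   41   87  119 4783] [511. 114.]
[ 63  66  29  30 723] [77. 80.]
[ 55  96  32  23 552] [ 69. 108.]
[ 259  176   46   47 1755] [282. 199.]
[ 123  232   81   50 2694] [155. 259.]
[ 455  255   29   70 1242] [466. 292.]
[402 286  26  40 633] [414. 305.]
[   0  330   50   75 2140] [ 18. 367.]
[[284.38075719 200.84062402]]
```

The slug lies flat in the housing at (282,199). Now the second one.

Emit:
carry_out --commands '[[[50,22,56,0,0,0,0],[50,44,112,0,0,0,0],[50,66,168,0,0,0,0],[50,88,224,0,0,0,0],[50,88,224,0,0,0,0]]]'

```text
time: 31.65
tool_pos: [574.9, 224.2, 213.5]
tcp_rot: [-180.0, -0.2, 171.8]
ft_force: [-1.0, -0.1, -0.1]
finger_gap: 50.0
```

Emit:
carry_out --commands '[[[50,10,28,0,0,0,0],[50,21,58,0,0,0,0],[50,21,58,20,0,0,0],[50,21,58,40,0,0,0],[50,21,58,40,0,0,0]]]'

```text
time: 32.28
tool_pos: [563.3, 278.5, 171.1]
tcp_rot: [-179.8, -0.3, 171.4]
ft_force: [0.3, 0.5, 0.7]
finger_gap: 49.9
```

```bash
python3 - <<'E'
from h import *
s=r.sense(); print(s['tool_pos'],s['tcp_rot'])
im,c=snap('wrist','w15.png')
h=cv2.cvtColor(np.ascontiguousarray(im),cv2.COLOR_RGB2HSV); b=((h[:,:,0]>14)&(h[:,:,0]<32)&(h[:,:,1]>110)).astype(np.uint8); b=cv2.morphologyEx(b,cv2.MORPH_OPEN,np.ones((7,7)))
n,l,st,ce=cv2.connectedComponentsWithStats(b)
for i in range(1,n):
    if st[i,4]>300: print(st[i],ce[i].round())
p=plane(c,(st[1:][np.argmin(abs(ce[1:]-[282,220]).sum(1))][:2]+[28,30]),86); print(p,togo([p[0],p[1],95.5]))
E
```

```text
[563.33425551 278.50630138 171.11183272] [-179.78788055   -0.3246444   171.43353962]
[    0     0   560   310 78386] [230. 100.]
[  0 104  34  19 487] [ 15. 112.]
[506 130  28  23 378] [519. 139.]
[405 181  53  19 570] [432. 191.]
[ 441  191  119  111 7353] [506. 242.]
[ 258  201   57   58 2567] [286. 230.]
[169 238  28  36 436] [181. 255.]
[ 378  281  137   39 2608] [445. 301.]
[ 222  284  128  102 8048] [292. 328.]
[142 300  16  27 313] [149. 314.]
[ 484  327   76   45 2345] [526. 348.]
[402 388  34  32 753] [414. 406.]
[566.21048102 279.74199888  86.        ] [-2.13833218  1.21292718 77.47517774]
```

Emit:
carry_out --commands '[[[50,-2,1,25,0,0,0],[50,-2,1,45,0,0,0],[50,-2,1,62,0,0,0],[50,-2,1,72,0,0,0],[50,-2,1,76,0,0,0]]]'

```text
time: 32.95
tool_pos: [566.9, 281.2, 98.6]
tcp_rot: [-180.0, -0.0, 171.5]
ft_force: [-0.8, 0.3, -0.1]
finger_gap: 49.8
```

Emit:
carry_out --commands '[[[50,0,0,0,0,0,0],[30,0,0,0,0,0,0],[30,0,0,0,0,0,0],[30,0,0,0,0,0,0],[30,0,0,-6,0,0,0]]]'

```text
time: 33.58
tool_pos: [566.7, 281.1, 104.9]
tcp_rot: [-180.0, -0.1, 171.5]
ft_force: [-0.8, -0.5, -1.6]
finger_gap: 34.4
```

Emit:
carry_out --commands '[[[30,0,0,-30,0,0,0],[30,0,0,-70,0,0,0],[30,0,0,-112,0,0,0],[30,0,0,-112,0,0,0]]]'

```text
time: 34.08
tool_pos: [569.4, 282.3, 222.9]
tcp_rot: [179.8, 0.4, 171.5]
ft_force: [0.5, 0.0, -0.9]
finger_gap: 33.9
```

Emit:
carry_out --commands '[[[30,-20,-55,0,0,0,0],[30,-42,-110,0,0,0,0],[30,-64,-165,0,0,0,0],[30,-84,-220,0,0,0,0],[30,-84,-220,0,0,0,0]]]'

```text
time: 34.7
tool_pos: [617.6, 46.9, 215.9]
tcp_rot: [-179.9, -0.1, 171.2]
ft_force: [0.4, -0.3, -1.2]
finger_gap: 34.0
```

Emit:
carry_out --commands '[[[30,-12,-30,0,0,0,0],[30,-24,-61,0,0,0,0],[30,-24,-61,0,0,0,0],[30,-24,-61,0,0,0,0],[30,-24,-61,0,0,0,0]]]'

```text
time: 35.33
tool_pos: [632.2, -11.1, 216.9]
tcp_rot: [180.0, -0.0, 171.6]
ft_force: [1.0, -0.6, -0.3]
finger_gap: 34.4
```

```bash
python3 - <<'E'
from h import *
s=r.sense(); print(s['tool_pos'],s['tcp_rot'],s['ft_force'],togo([631,-14.2,121]))
im,c=snap('wrist','w16.png')
h=cv2.cvtColor(np.ascontiguousarray(im),cv2.COLOR_RGB2HSV); b=((h[:,:,0]>14)&(h[:,:,0]<32)&(h[:,:,1]>120)).astype(np.uint8); b=cv2.morphologyEx(b,cv2.MORPH_OPEN,np.ones((9,9)))
n,l,st,ce=cv2.connectedComponentsWithStats(b)
for i in range(1,n):
    if st[i,4]>600: print(st[i],ce[i].round())
E
```

```text
[632.19452277 -11.14003548 216.93396935] [ 1.79981658e+02 -4.08952947e-02  1.71591050e+02] [ 0.99802347 -0.64891359 -0.27931513] [ 0.66572556 -3.23246297 95.93343908]
[ 428    0   63   82 4081] [459.  39.]
[ 60  66  29  30 707] [74. 80.]
[ 255  176   46   47 1709] [277. 199.]
[ 244  234   77   84 5404] [282. 276.]
```

Emit:
carry_out --commands '[[[30,1,-3,20,0,0,0],[30,1,-3,40,0,0,0],[30,1,-3,55,0,0,0],[30,1,-3,68,0,0,0],[30,1,-3,80,0,0,0]]]'

```text
time: 36.0
tool_pos: [631.0, -15.3, 136.3]
tcp_rot: [-180.0, -0.0, 171.5]
ft_force: [0.1, 0.3, -0.9]
finger_gap: 33.8
```

Emit:
carry_out --commands '[[[30,0,0,8,0,0,0],[30,0,0,15,0,0,0],[30,0,0,15,0,0,0],[36,0,0,15,0,0,0],[41,0,0,15,0,0,0]]]'

```text
time: 36.62
tool_pos: [631.7, -15.4, 123.2]
tcp_rot: [180.0, 0.1, 171.5]
ft_force: [0.9, 0.1, 0.7]
finger_gap: 41.3
```

Emit:
carry_out --commands '[[[41,0,0,0,0,0,0],[41,0,0,0,0,0,0],[41,0,0,-15,0,0,0],[41,0,0,-30,0,0,0],[50,0,0,-80,0,0,0]]]'

```text
time: 37.25
tool_pos: [629.3, -15.2, 200.9]
tcp_rot: [-180.0, -0.3, 171.5]
ft_force: [0.0, -0.0, -0.2]
finger_gap: 50.1
```

Emit:
carry_out --commands '[[[50,0,0,-40,0,0,0],[50,0,0,-50,0,0,0],[50,0,0,-50,0,0,0]]]'

```text
time: 37.62
tool_pos: [631.7, -15.4, 253.8]
tcp_rot: [180.0, 0.2, 171.5]
ft_force: [0.3, -0.1, -0.5]
finger_gap: 49.9
```

```bash
python3 - <<'E'
from h import *
s=r.sense(); print(s['tool_pos'],s['tcp_rot'],s['ft_force'],togo([551.8,-326.5,s['tool_pos'][2]]))
im,c=snap('wrist','w17.png')
h=cv2.cvtColor(np.ascontiguousarray(im),cv2.COLOR_RGB2HSV); b=((h[:,:,0]>14)&(h[:,:,0]<32)&(h[:,:,1]>110)).astype(np.uint8); b=cv2.morphologyEx(b,cv2.MORPH_OPEN,np.ones((7,7)))
n,l,st,ce=cv2.connectedComponentsWithStats(b)
for i in range(1,n):
    if st[i,4]>500 and 200<ce[i][0]<360: print(st[i],ce[i].round())
print(proj(c,[[631,-13,76],[631,-13,90]]))
t,_=snap('top','t17.png'); sd,_=snap('side','s17.png')
a=cv2.resize(im[100:300,180:380,::-1],(400,400)); b=cv2.resize(t[140:330,130:430,::-1],(400,253)); e=cv2.resize(sd[60:350,100:480,::-1],(400,305))
cv2.imwrite('pics/m17.png',np.vstack([np.hstack([a,np.vstack([b,np.zeros((147,400,3),np.uint8)])])])); cv2.imwrite('pics/s17c.png',e)
E
```

```text
[631.6820276  -15.41235404 253.83596957] [1.79994501e+02 1.50630309e-01 1.71512289e+02] [ 0.27972782 -0.11936573 -0.47123747] [ 3.30913181e+01 -3.19470832e+02 -1.17656846e-01]
[ 261  167   42   47 1643] [282. 190.]
[[285.20407417 188.47514379]
 [285.34802913 192.57856011]]
```

View pics/m17.png

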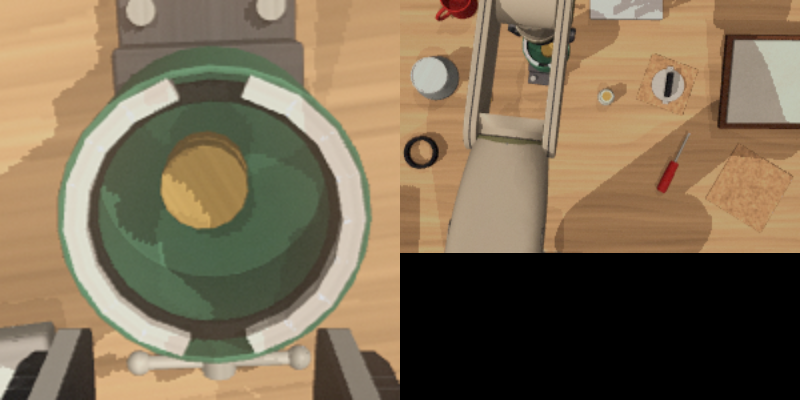

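Both slugs are stacked in the housing (crop (205,185)), and the cover still lies on the mat, bar up, at (668,84) of the right half. That was my 16th picture, so from here I work numerically. I fetch the cover.

Emit:
carry_out --commands '[[[50,6,-60,0,0,0,0],[50,12,-120,0,0,0,0],[50,18,-180,0,0,0,0],[50,24,-230,0,0,0,0],[50,24,-230,0,0,0,0]]]'

```text
time: 38.4
tool_pos: [571.3, -242.5, 250.2]
tcp_rot: [180.0, -0.2, 171.2]
ft_force: [0.8, 0.6, 0.5]
finger_gap: 50.1
```

Emit:
carry_out --commands '[[[40,5,-45,20,0,0,0],[40,9,-89,50,0,0,0],[40,9,-89,80,0,0,0],[40,9,-89,80,0,0,0],[40,9,-89,80,0,0,0]]]'

```text
time: 39.02
tool_pos: [552.0, -325.0, 172.9]
tcp_rot: [180.0, 0.0, 171.6]
ft_force: [1.2, -0.0, -0.0]
finger_gap: 39.8
```

```bash
python3 - <<'E'
from h import *
s=r.sense(); print(s['tool_pos'],s['tcp_rot'])
im,c=snap('wrist','w18.png'); h=cv2.cvtColor(np.ascontiguousarray(im),cv2.COLOR_RGB2HSV)
q=proj(c,[[551.8,-326.5,35]])[0]; print('expect',q)
m=(h[:,:,2]<75).astype(np.uint8); m[260:]=0
n,l,st,ce=cv2.connectedComponentsWithStats(m)
for i in range(1,n):
    if st[i,4]>300:
        k=cv2.findContours((l==i).astype(np.uint8),0,1)[0][0]; b=cv2.boxPoints(cv2.minAreaRect(k))
        P=np.array([plane(c,x,35) for x in b]); print(st[i],b.round(0).tolist(),P.mean(0).round(1))
        e=[P[1]-P[0],P[2]-P[1]]; e=max(e,key=np.linalg.norm); print('len',np.linalg.norm(e),'ang',np.degrees(np.arctan2(e[1],e[0])))
# cover disc: bright low-saturation
w=((h[:,:,1]<60)&(h[:,:,2]>90)).astype(np.uint8); w[270:]=0
n,l,st,ce=cv2.connectedComponentsWithStats(w)
for i in range(1,n):
    if st[i,4]>800:
        k=cv2.findContours((l==i).astype(np.uint8),0,1)[0][0]; print('steel',st[i],[float(x) for x in cv2.minEnclosingCircle(np.array([plane(c,x[0],10)[:2] for x in k],np.float32))[0]])
E
```

```text
[ 551.97420364 -324.98656663  172.85533091] [1.79985284e+02 5.11235283e-03 1.71582382e+02]
expect [280.84228207 202.93613858]
[  70   69   45  191 3052] [[64.0, 70.0], [85.0, 67.0], [114.0, 259.0], [93.0, 262.0]] [ 506.3 -468.3   35. ]
len 149.21735963200192 ang -9.159885583449203
[ 52 104  20 138 464] [[52.0, 104.0], [59.0, 103.0], [75.0, 240.0], [67.0, 241.0]] [ 506.1 -489.7   35. ]
len 108.12648989452943 ang -12.974523377149268
steel [    0    96    71   174 10192] [514.2835693359375, -549.5249633789062]
steel [ 450   96   74   55 1779] [516.4100341796875, -154.63853454589844]
steel [ 230  132  100  113 6577] [548.5050048828125, -326.76458740234375]
```

```bash
python3 - <<'E'
from h import *
c=viewer.calibration('wrist'); im=cv2.imread('pics/w18.png'); h=cv2.cvtColor(im,cv2.COLOR_BGR2HSV)
print(h[190:215:8,280,:].tolist())
for th in (85,100,115):
    m=(h[:,:,2]<th).astype(np.uint8); mm=np.zeros_like(m); mm[140:246,240:322]=1; m*=mm; m=cv2.morphologyEx(m,cv2.MORPH_OPEN,np.ones((7,7)))
    n,l,st,ce=cv2.connectedComponentsWithStats(m)
    for i in range(1,n):
        if st[i,4]>200:
            k=cv2.findContours((l==i).astype(np.uint8),0,1)[0][0]; b=cv2.boxPoints(cv2.minAreaRect(k)); P=np.array([plane(c,x,35) for x in b]); e=max([P[1]-P[0],P[2]-P[1]],key=np.linalg.norm)
            print(th,st[i],b.round().tolist(),P.mean(0).round(1),np.linalg.norm(e),np.degrees(np.arctan2(e[1],e[0])))
# slots in w17 (pose then): compute with stored tcp -> use camera extrinsics shifted
s=r.sense(); d=np.array([631.682,-15.412,253.836])-np.array(s['tool_pos'])
f=lambda u,v: plane(c,(180+u/2,100+v/2),142-d[2])+d
a,b=f(211,88),f(220,342); print('slots',a,b,(a+b)/2,np.degrees(np.arctan2(b[1]-a[1],b[0]-a[0])))
E
```

```text
[[17, 64, 80], [15, 69, 81], [12, 71, 83], [16, 76, 81]]
85 [272 184  16  36 510] [[272.0, 184.0], [287.0, 184.0], [287.0, 219.0], [272.0, 219.0]] [ 551.6 -328.    35. ] 29.058051677429535 -8.122085328094972
100 [ 271  155   18   82 1390] [[271.0, 155.0], [288.0, 155.0], [288.0, 236.0], [271.0, 236.0]] [ 547.8 -327.4   35. ] 66.57330860303755 -8.07044369163984
115 [ 271  155   18   82 1446] [[271.0, 155.0], [288.0, 155.0], [288.0, 236.0], [271.0, 236.0]] [ 547.8 -327.4   35. ] 66.57330860303755 -8.07044369163984
slots [583.07340379  -6.57467178 142.        ] [678.65919307 -16.87514424 142.        ] [630.86629843 -11.72490801 142.        ] -6.150547231800589
```

The cover is unmoved: bar centre near (548,-327), angle -8°. I grip it and lift.

Emit:
carry_out --commands '[[[40,0,-1.5,45,0,0,0],[40,0,-1.5,90,0,0,0],[40,0,-1.5,120,0,0,0],[40,0,-1.5,134,0,0,0],[40,0,-1.5,136,0,0,0]]]'

```text
time: 39.7
tool_pos: [551.7, -327.3, 36.9]
tcp_rot: [-180.0, 0.0, 171.5]
ft_force: [0.2, 0.3, 0.4]
finger_gap: 39.8
```

Emit:
carry_out --commands '[[[40,0,0,0,0,0,0],[0,0,0,0,0,0,0],[0,0,0,0,0,0,0],[0,0,0,0,0,0,0],[0,0,0,0,0,0,0]]]' --grip_force 40

```text
time: 40.33
tool_pos: [552.2, -328.1, 38.0]
tcp_rot: [-179.9, 0.1, 171.5]
ft_force: [0.7, 1.2, 6.5]
finger_gap: 12.7
```

Emit:
carry_out --commands '[[[0,0,0,-15,0,0,0],[0,0,0,-60,0,0,0],[0,0,0,-120,0,0,0],[0,0,0,-180,0,0,0],[0,0,0,-185,0,0,0]]]'

```text
time: 40.95
tool_pos: [553.8, -329.3, 229.7]
tcp_rot: [-179.7, 0.6, 171.5]
ft_force: [0.2, 0.1, -1.4]
finger_gap: 12.8
```

```bash
python3 - <<'E'
from h import *
s=r.sense(); print(s['tool_pos'],s['tcp_rot'],s['ft_force'],s['finger_gap'],togo([630.5,-13.5,205]))
im,c=snap('wrist','w19.png'); h=cv2.cvtColor(np.ascontiguousarray(im),cv2.COLOR_RGB2HSV)
# compare in-hand cover with w3 (first carry)
a=cv2.imread('pics/w3.png').astype(int); b=cv2.imread('pics/w19.png')
for n,im in (('w3',a.astype(np.uint8)),('w19',b)):
    h=cv2.cvtColor(im,cv2.COLOR_BGR2HSV); w=((h[:,:,1]<60)&(h[:,:,2]>90)).astype(np.uint8)[140:240,180:400]
    k,l,st,ce=cv2.connectedComponentsWithStats(w); i=1+np.argmax(st[1:,4]); row=lambda v:(np.where(l[v-140]==i)[0][[0,-1]]+180).tolist() if (l[v-140]==i).any() else None
    print(n,st[i]+[180,140,0,0,0],{v:row(v) for v in (165,170,200,230)}, 'bar top row', [np.where(h[150:260,u,2]<75)[0][:1]+150 for u in (275,282,290)])
E
```

```text
[ 553.76283832 -329.31601978  229.69745624] [-179.69321593    0.60747591  171.51204425] [ 0.2282391   0.12430343 -1.38406309] 12.818228356961022 [-29.01823849 323.81263409  23.27304262]
w3 [ 195  160  174   80 7700] {165: [264, 299], 170: [264, 299], 200: [219, 345], 230: [197, 366]} bar top row [array([203]), array([203]), array([203])]
w19 [ 195  158  174   82 7897] {165: [265, 299], 170: [265, 299], 200: [218, 347], 230: [198, 366]} bar top row [array([213]), array([211]), array([215])]
```

In hand, the cover matches the first carry within 1 mm. I carry it to the mouth.

Emit:
carry_out --commands '[[[0,-5,55,0,0,0,0],[0,-10,110,0,0,0,0],[0,-15,165,0,0,0,0],[0,-20,220,0,0,0,0],[0,-20,220,0,0,0,0]]]'

```text
time: 41.62
tool_pos: [603.0, -108.5, 219.3]
tcp_rot: [179.9, -0.2, 171.8]
ft_force: [-0.1, -0.6, -1.1]
finger_gap: 13.1
```

Emit:
carry_out --commands '[[[0,-5,50,0,0,0,-2],[0,-9,90,0,0,0,-2],[0,-9,104,0,0,0,-2],[0,-9,104,10,0,0,-2],[0,-9,104,24,0,0,-2]]]'

```text
time: 42.25
tool_pos: [627.3, -12.9, 196.1]
tcp_rot: [-180.0, -0.0, 173.4]
ft_force: [-0.4, 0.3, -0.9]
finger_gap: 12.9
```

Emit:
carry_out --commands '[[[0,0,0,0,0,0,0],[0,0,0,0,0,0,0],[0,0,0,0,0,0,0]]]'

```text
time: 42.62
tool_pos: [627.9, -11.8, 197.9]
tcp_rot: [-180.0, 0.1, 173.5]
ft_force: [0.1, -0.3, -1.4]
finger_gap: 13.1
```

```bash
python3 - <<'E'
from h import *
s=r.sense(); print(s['tool_pos'],s['tcp_rot'],s['ft_force'],s['finger_gap'],togo([630.7,-13.3,180]))
snap('wrist','w20.png')
E
```

```text
[627.91670742 -11.76423836 197.87906091] [-1.79996502e+02  5.25594170e-02  1.73480426e+02] [ 0.08548986 -0.28399961 -1.37918636] 13.055950793888444 [-2.92326548 -1.20871612 17.88182386]
```

Emit:
carry_out --commands '[[[0,-3,-1,5,0,0,0],[0,-3,-1,10,0,0,0],[0,-3,-1,15,0,0,0],[0,-3,-1,19,0,0,0],[0,-3,-1,19,0,0,0]]]'

```text
time: 43.3
tool_pos: [630.2, -12.5, 177.7]
tcp_rot: [-180.0, -0.1, 173.5]
ft_force: [0.3, -0.6, -1.4]
finger_gap: 13.2
```

Emit:
carry_out --commands '[[[0,0,0,2,0,0,0],[0,0,0,4,0,0,0],[0,0,0,6,0,0,0],[0,0,0,7,0,0,0],[0,0,0,7,0,0,0]]]'

```text
time: 43.92
tool_pos: [632.1, -12.5, 173.9]
tcp_rot: [180.0, 0.3, 173.5]
ft_force: [0.5, 1.2, 8.4]
finger_gap: 12.9
```

```bash
python3 - <<'E'
from h import *
s=r.sense(); print(s['tool_pos'],s['tcp_rot'],s['ft_force'],s['wrist_torque'])
E
```

```text
[632.12359641 -12.49927063 173.90499349] [179.97567086   0.26180085 173.52337433] [0.47968258 1.17784073 8.4124926 ] [0.14590404 0.24477505 0.07694629]
```

```bash
python3 - <<'E'
from h import *
im,c=snap('wrist','w21.png'); g=cv2.cvtColor(np.ascontiguousarray(im),cv2.COLOR_RGB2HSV)
a=cv2.cvtColor(cv2.imread('pics/w2.png'),cv2.COLOR_BGR2HSV)
for v in range(150,190,5): print(v,g[v,236:336:4,2].tolist())
print('w2 (seated)')
for v in range(160,190,5): print(v,a[v,236:336:4,2].tolist())
print('S'); print(g[165,236:336:4,1].tolist(),g[175,236:336:4,1].tolist())
for x in (-11,0,11):
    R_=R.from_euler('z',-5.8,degrees=True).apply([-48,x,142-0]); print(proj(c,[R_+np.array([631,-13,0])]))
E
```

```text
150 [90, 92, 96, 97, 96, 99, 99, 101, 99, 106, 125, 140, 145, 133, 115, 105, 106, 107, 107, 109, 108, 106, 109, 112, 112]
155 [95, 93, 96, 130, 146, 139, 136, 133, 130, 127, 122, 108, 114, 129, 129, 131, 131, 132, 136, 143, 152, 113, 111, 110, 111]
160 [151, 144, 135, 174, 213, 119, 96, 198, 200, 199, 200, 200, 201, 200, 200, 199, 124, 93, 93, 121, 224, 140, 139, 146, 151]
165 [139, 223, 218, 217, 184, 115, 73, 191, 192, 192, 191, 192, 193, 193, 192, 193, 117, 72, 68, 218, 216, 216, 219, 227, 120]
170 [217, 217, 215, 218, 223, 177, 102, 199, 201, 200, 200, 200, 203, 202, 202, 203, 123, 75, 153, 218, 218, 218, 216, 217, 218]
175 [218, 219, 220, 220, 207, 139, 152, 173, 208, 205, 205, 205, 207, 206, 206, 207, 177, 167, 157, 216, 221, 219, 219, 219, 218]
180 [220, 189, 152, 207, 202, 199, 198, 198, 199, 198, 199, 199, 199, 198, 199, 198, 198, 198, 199, 203, 211, 171, 217, 219, 219]
185 [181, 197, 208, 206, 196, 195, 195, 195, 194, 195, 193, 196, 195, 196, 196, 196, 198, 195, 193, 195, 194, 196, 201, 181, 201]
w2 (seated)
160 [99, 96, 100, 144, 147, 143, 142, 138, 137, 134, 129, 121, 117
[... 295 characters left out ...]
220, 221, 225, 140]
175 [221, 220, 219, 222, 222, 177, 95, 168, 205, 204, 204, 204, 204, 204, 204, 157, 108, 74, 74, 199, 222, 220, 218, 220, 221]
180 [221, 222, 222, 223, 222, 224, 181, 208, 202, 202, 201, 201, 201, 202, 201, 203, 160, 156, 123, 223, 222, 222, 223, 222, 220]
185 [223, 222, 222, 222, 183, 185, 185, 203, 203, 202, 201, 202, 202, 202, 166, 154, 156, 158, 157, 138, 131, 223, 222, 222, 222]
S
[46, 18, 33, 32, 36, 49, 56, 37, 37, 35, 36, 37, 38, 38, 39, 38, 48, 57, 53, 32, 32, 32, 30, 29, 55] [32, 29, 28, 29, 32, 46, 45, 40, 36, 35, 36, 36, 37, 36, 37, 36, 42, 41, 45, 30, 30, 30, 29, 30, 33]
[[256.81750091 167.6444423 ]]
[[280.83210826 167.37323583]]
[[304.86014878 167.10187765]]
```

The lug sits well in the slot tangentially: lug columns 263–299, slot 254–310. The reaction pushes +x, so the −x lug tip rubs the wall. I shift +3 mm in x and lower again.

Emit:
carry_out --commands '[[[0,0,0,-3,0,0,0],[0,-3,1,-3,0,0,0],[0,-3,1,-3,0,0,0],[0,-3,1,0,0,0,0],[0,-3,1,1,0,0,0]]]'

```text
time: 44.6
tool_pos: [633.5, -11.9, 169.8]
tcp_rot: [180.0, -0.0, 173.5]
ft_force: [-1.0, 1.0, 0.8]
finger_gap: 13.1
```

```bash
python3 - <<'E'
from h import *
s=r.sense(); print(s['tool_pos'],s['tcp_rot'],s['ft_force'],s['wrist_torque'])
E
```

```text
[633.50663923 -11.93070931 169.83584965] [ 1.79995913e+02 -2.18214647e-02  1.73511357e+02] [-1.01890132  1.01378625  0.79690669] [ 0.07493414 -0.03337356 -0.01889748]
```

It slipped through and is on the ring. Now I press.

Emit:
carry_out --commands '[[[0,0,0,1,0,0,0],[0,0,0,2,0,0,0],[0,0,0,3,0,0,0],[0,0,0,3,0,0,0]]]'

```text
time: 45.1
tool_pos: [633.6, -12.0, 167.3]
tcp_rot: [-180.0, -0.0, 173.5]
ft_force: [-2.1, -0.2, 2.5]
finger_gap: 12.9
```

Emit:
carry_out --commands '[[[0,0,0,1,0,0,0],[0,0,0,2,0,0,0],[0,0,0,2,0,0,0]]]'

```text
time: 45.48
tool_pos: [633.7, -12.0, 165.4]
tcp_rot: [-180.0, 0.0, 173.5]
ft_force: [-1.4, -0.6, 2.5]
finger_gap: 12.7
```

```bash
python3 - <<'E'
from h import *
s=r.sense(); print(s['tool_pos'],s['tcp_rot'],s['ft_force'],s['wrist_torque'])
E
```

```text
[633.65971364 -11.98120537 165.37028078] [-1.79997995e+02  1.03439102e-02  1.73512205e+02] [-1.39420518 -0.63878079  2.49428315] [ 0.06857269  0.11722778 -0.00693461]
```

Emit:
carry_out --commands '[[[0,0,0,1,0,0,0],[0,0,-0.5,1,0,0,10],[0,0,-1,1,0,0,20],[0,0.5,-1.5,1,0,0,30],[0,0.5,-2.5,1,0,0,40]]]'

```text
time: 46.1
tool_pos: [633.4, -14.1, 164.5]
tcp_rot: [179.9, 0.1, 133.2]
ft_force: [0.9, 0.6, 2.2]
finger_gap: 12.9
```

```bash
python3 - <<'E'
from h import *
s=r.sense(); print(s['tool_pos'],s['tcp_rot'],s['ft_force'],s['wrist_torque'])
E
```

```text
[633.43479691 -14.13652814 164.52636952] [1.79927403e+02 5.24081462e-02 1.33204634e+02] [0.87085142 0.59938723 2.2147278 ] [ 0.03967604 -0.42233624  0.18879121]
```

Emit:
carry_out --commands '[[[0,0,-0.5,0,0,0,10],[0,0.5,-1,0,0,0,20],[0,0.5,-1.5,0,0,0,30],[0,1,-2,0,0,0,40],[0,1,-2,0,0,0,45]]]'

```text
time: 46.72
tool_pos: [631.3, -15.2, 164.6]
tcp_rot: [179.9, 0.0, 88.3]
ft_force: [1.1, -0.2, 2.7]
finger_gap: 12.7
```

```bash
python3 - <<'E'
from h import *
s=r.sense(); print(s['tool_pos'],s['tcp_rot'],s['ft_force'],s['wrist_torque'])
E
```

```text
[631.33808359 -15.21094517 164.5502447 ] [1.79903323e+02 2.50195771e-02 8.82845126e+01] [ 1.07373771 -0.15414331  2.72482933] [-0.28358609 -0.31879817  0.17762656]
```

Now I turn on toward the stop in small steps.

Emit:
carry_out --commands '[[[0,0,0,0,0,0,2],[0,0,0,0,0,0,4],[0,0,0,0,0,0,4]]]'

```text
time: 47.1
tool_pos: [631.0, -15.2, 164.5]
tcp_rot: [180.0, 0.0, 84.5]
ft_force: [1.6, 0.1, 1.4]
finger_gap: 13.2
```

```bash
python3 - <<'E'
from h import *
s=r.sense(); print(s['tcp_rot'],s['ft_force'],s['wrist_torque'])
E
```

```text
[1.79960416e+02 7.68660417e-03 8.45250936e+01] [1.57873636 0.06220302 1.44057172] [-0.36992309 -0.34536223  0.04380318]
```

Emit:
carry_out --commands '[[[0,0,0,0,0,0,2],[0,0,0,0,0,0,3],[0,0,0,0,0,0,3]]]'

```text
time: 47.48
tool_pos: [630.7, -15.1, 164.4]
tcp_rot: [180.0, 0.0, 81.5]
ft_force: [0.7, -1.0, 3.5]
finger_gap: 12.6
```

```bash
python3 - <<'E'
from h import *
s=r.sense(); print(s['tool_pos'],s['tcp_rot'],s['ft_force'],s['wrist_torque'])
E
```

```text
[630.7299456  -15.06907704 164.4244469 ] [1.79990541e+02 9.50556536e-03 8.15288279e+01] [ 0.68082666 -0.99035582  3.45908386] [-0.4011116  -0.2620364   0.68995245]
```

The torque stepped to 0.69 N m at yaw 81.5, so it is at the stop. I ease up and release.

Emit:
carry_out --commands '[[[0,0,0,-1,0,0,0],[0,0,0,-2,0,0,0],[0,0,0,-2,0,0,0],[20,0,0,-2,0,0,0],[35,0,0,-2,0,0,0]]]'

```text
time: 48.1
tool_pos: [630.1, -14.9, 165.8]
tcp_rot: [-179.9, -0.0, 81.5]
ft_force: [0.5, 0.9, -0.1]
finger_gap: 34.9
```

Emit:
carry_out --commands '[[[40,0,0,0,0,0,0],[40,0,0,-10,0,0,0],[40,0,0,-40,0,0,0],[50,0,0,-90,0,0,0],[50,0,0,-100,0,0,0]]]'

```text
time: 48.72
tool_pos: [632.7, -15.3, 272.5]
tcp_rot: [179.5, -0.0, 81.5]
ft_force: [0.6, -0.3, -0.2]
finger_gap: 50.0
```

Emit:
carry_out --commands '[[[50,0,0,0,0,0,0],[50,0,0,0,0,0,0],[50,0,0,0,0,0,0]]]'

```text
time: 49.1
tool_pos: [629.8, -15.0, 264.3]
tcp_rot: [-179.8, 0.0, 81.5]
ft_force: [0.1, 0.4, -0.2]
finger_gap: 50.2
```

```bash
python3 - <<'E'
from h import *
s=r.sense(); print(s['tool_pos'],s['tcp_rot'],s['ft_force'],s['time'])
im,c=snap('wrist','w22.png'); h=cv2.cvtColor(np.ascontiguousarray(im),cv2.COLOR_RGB2HSV)
q=proj(c,[[631,-13,163]])[0].astype(int); print(q)
for th in (75,95):
    m=((h[:,:,2]<th)&(h[:,:,1]<110)).astype(np.uint8); mm=np.zeros_like(m); mm[q[1]-60:q[1]+60,q[0]-45:q[0]+45]=1; m=cv2.morphologyEx(m*mm,cv2.MORPH_OPEN,np.ones((7,7)))
    n,l,st,ce=cv2.connectedComponentsWithStats(m)
    for i in range(1,n):
        if st[i,4]>300:
            k=cv2.findContours((l==i).astype(np.uint8),0,1)[0][0]; b=cv2.boxPoints(cv2.minAreaRect(k)); P=np.array([plane(c,x,163) for x in b]); e=max([P[1]-P[0],P[2]-P[1]],key=np.linalg.norm)
            print(th,st[i],P.mean(0).round(1),'len',np.linalg.norm(e).round(1),'w',min(np.linalg.norm(P[1]-P[0]),np.linalg.norm(P[2]-P[1])).round(1),'ang from y',((np.degrees(np.arctan2(e[1],e[0]))+180)%180-90).round(1))
# top-view bystander change check
t,ct=snap('top','t22.png'); a=cv2.imread('pics/t17.png').astype(int); 
E
```

```text
[629.84373829 -14.95273283 264.32551908] [-1.79820641e+02  8.19208210e-03  8.15108867e+01] [ 0.13882425  0.43773586 -0.23867399] 49.1
[283 214]
75 [273 173  20  23 324] [633.6   8.1 163. ] len 15.2 w 12.6 ang from y -7.9
95 [ 273  161   21   93 1809] [631.4  -9.4 163. ] len 66.6 w 13.0 ang from y -6.6
```

The bar is 6.6° off world y, in line with the housing axis at -5.8°, and its apparent size matches the original locked state. Now I hand in.

```bash
python3 -c "
from bench import r
print(r.sense()['ft_force'], r.hand_in())"
```

```text
the job is handed in; nothing more can be done
[-0.20838487  0.0833263   0.03811892] None
```

I did the job in the order asked and handed it in at about 49 s; no verdict was reported.

- **Cover off:** I unlocked it and laid it bar up on the smaller mat.
- **Weighing:** I found two brass slugs and stacked them flat on the balance pan, about 3–5 mm off centre. I then let go and left them alone for about 1.25 s. The pan force stayed light, far short of bottoming.
- **Slugs into the lamp:** I moved both into the housing. The fingers cannot reach the floor, so I released them about 20–35 mm up; they landed stacked and flat.
- **Cover refitted:** I pressed it, turned it clockwise to the stop (a clear rise in torque), and released it.

**Last checks**
- **Lock:** the bar is within about 1° of the housing's y axis, and its apparent size matches the original locked view.
- **Force:** the last reading was near zero.

**What went less well**
- **Rim contact:** lowering the first slug, the finger knuckles touched the housing rim. The highest reading was 37 N, under the 40 N limit, but I only saw the value at the end of the move.
- **Cover insertion:** the first attempt caught on the rim at about 8 N and went in after a 3 mm shift.
- **Unviewed finish:** I had used all 16 picture views by then, so I checked the final lock by measurement, not by eye. I did not recheck the mug, pencil box, lamp socket, hinge, tape and screwdriver at the end; they looked in place in the earlier pictures.

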